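# Load the filter caddy and roll it onto its taped place

## Robot

A 6-joint arm with a two-finger parallel gripper is mounted at the origin on the work surface. World frame = base frame: x ahead of the robot, y to its left, z up, the work surface at z = 0. Lengths are in m, angles in rad, forces in N, time in s.
With the tool pointing down it reaches from about 0.35 to 0.975 m from the base axis. Payload 4.9 kg.
Tool frame: the origin (TCP) lies at the very end of the fingers, on their centre line; the grasp point (between the pads) lies 19 mm behind it; z points along the fingers, y is the line along which they close (so a half turn about z gives the same grasp; the last joint's range is limited). The gripper opens to 85 mm and grips with 20 to 120 N. Pads are 22 mm wide; open, the fingers measure 114 mm over their backs; the gripper's body (76 mm by 85 mm) begins 54 mm behind the grasp point. The pads swing forward as they close: fully open they stand 13 mm farther back than shut.
Start: joints at [1.173, 0.053, 1.613, -0, 1.476, -0.119], TCP at [0.172, 0.601, 0.231] pointing down, gripper open.
Joint ranges: [-3.01, 3.01], [-1.01, 2.22], [0.06, 2.58], [-1.02, 4.17], [0.09, 2.62], [-3.14, 3.14]. Speed limits (rad/s): [2.57, 2.57, 3.14, 3.14, 3.14, 3.14].

## Interface

Orientations are given as a rotation vector (axis times angle).
In Python, from station import ctrl, imaging gives the robot as it stands.
- The arm moves only by the tool play_rows, never from a script. Its argument "series" is a list of rows, each a list of 3 entries, a list of its own where there are three numbers: the opening, from 0 (shut) to 1 (fully open), then the shift along the tool's x, y, z each as a share of 0.05 m, from -1 to 1, then the turn, a rotation vector about the tool's x, y, z each as a share of 8 degrees, from -1 to 1. In form: [[grip, [dx, dy, dz], [ax, ay, az]], ...]. A call has 1 to 8 rows; each row shifts and turns the commanded pose from where the row before left it, along the tool's axes as they then stand; what a row does not reach is not made up. A row lasts 1/8 s, in which the tool goes at most 62.5 mm and 10.7 degrees, less where a joint would pass 70% of its speed; a pose out of reach is approached as far as the arm can. A call with a number of a shift or a turn outside -1 to 1 is refused whole. A call with a gripper value outside its range is refused whole. The fingers move at their own pace and stop on an object; "force" is the grip in N (left out, the last holds). Time passes only in rows, so rows that do not move let the fingers close. It gives the time, the measured TCP pose, the force, the opening and the grip force at its end, in the units of the state.
- ctrl.get_obs(): the state, without advancing time (a new reading comes with each control period).
- imaging.get_image(name): name is "side" or "top"; returns a dict with "color" (384x512x3 uint8, blue, green, red), "fx", "fy", "cx", "cy" (pixels), "extrinsics" (4x4, takes a point from world to camera coordinates). Camera axes: x right, y down, z forward; pixel columns grow to the right and rows downward; lengths in m; the calibration is good to about 2 mm. A picture is of the moment at which its call begins. There is no depth.
- ctrl.finish_job(): hands the job in; it is judged then, once.
The state is a dict: "t": time; "q": joint angles; "dq": joint speeds; "effort": joint torques, N m; "tool_pos": TCP position; "tool_rot": TCP orientation; "contact_force": force on the tool from outside, world axes, zero at the start; "wrist_torque": the same for the moment, N m; "opening": finger opening in m; "grip_force": force on a finger pad.
Only numpy, scipy, OpenCV 4.12 (cv2) and the standard library are available. Lean on these libraries where they do the work, as an engineer would, in place of code of your own. Each camera call takes 0.05 s, during which the arm holds its last target. There are 200 camera calls.

## Task

Load every framed filter lying on the shelf into the wheeled caddy, one to a bay: hook the plain edge opposite its grip under the lip, then swing the grip end down until the frame lies flat on the bay floor. Then roll the loaded caddy forwards, always on its wheels, until all four castors trail straight behind, and steer it squarely onto its taped place, front to the full strip of tape, so that it ends there with the castors still trailing and every filter still in its bay. Leave the other things on the shelf where they are.

Things in the scene. Friction and masses are not known exactly. Their poses are not given: they have to be found in the camera images.
- caddy: Low aluminium caddy on four swivel castors, about 0.9 kg empty. Origin on the shelf surface below the ridge between its two middle bays; x is forward, y its left, z up. Deck from x -188 to +162 mm and y -56 to +56 mm, with four filter bays and a push bar at the rear. At the start it faces roughly along the robot's +y, so the lip is on the robot's side. It rolls with some 2 N of drag: a careless bump moves it.
- caddy_bay (a point): Centre of the floor of the second bay from the front: caddy x +39, y +1.5 mm, 46 mm above the shelf; axes as the caddy's. Four bays in a row, centred at caddy x -117, -39, +39, +117 mm, each 74 mm wide along x between ridges 4 mm wide and 6 mm high, and 73 mm along y from the heel stop (ridge 8 mm high, inner face at y -35 mm) to the wall under the lip (inner face at y +38 mm).
- caddy_lip (a point): Inner edge of the lip's underside at that bay: caddy x +39, y +26 mm, 14 mm above the bay floor. The lip, 3 mm thick, runs along the caddy's whole left side and covers each bay from y +26 mm to the wall at y +38 mm. Axes as the caddy's.
- caddy_handle (a point): Middle of the caddy's push bar at its rear (x -178 mm, 128 mm above the shelf): a horizontal bar 12 mm thick along the caddy's x, 14 mm high, 100 mm long along the caddy's y, on two end posts 76 mm apart. Axes as the caddy's.
- filter0: Glass filter in a grey plastic frame 68 x 68 x 8 mm, 0.11 kg, or None if absent (3 or 4 are there). Origin at the centre of its underside, z up. Toe, the plain edge that hooks, at x -34 mm; heel at x +34 mm. Upright grip plate at the heel: x 23 to 33 mm, 40 mm wide along y, 8 to 50 mm above the underside; hold it about 32 mm up. Starts flat on the shelf. In a bay its x axis points along the caddy's -y.
- filter1: Glass filter in a grey plastic frame 68 x 68 x 8 mm, 0.11 kg, or None if absent (3 or 4 are there). Origin at the centre of its underside, z up. Toe, the plain edge that hooks, at x -34 mm; heel at x +34 mm. Upright grip plate at the heel: x 23 to 33 mm, 40 mm wide along y, 8 to 50 mm above the underside; hold it about 32 mm up. Starts flat on the shelf. In a bay its x axis points along the caddy's -y.
- filter2: Glass filter in a grey plastic frame 68 x 68 x 8 mm, 0.11 kg, or None if absent (3 or 4 are there). Origin at the centre of its underside, z up. Toe, the plain edge that hooks, at x -34 mm; heel at x +34 mm. Upright grip plate at the heel: x 23 to 33 mm, 40 mm wide along y, 8 to 50 mm above the underside; hold it about 32 mm up. Starts flat on the shelf. In a bay its x axis points along the caddy's -y.
- filter3: Glass filter in a grey plastic frame 68 x 68 x 8 mm, 0.11 kg, or None if absent (3 or 4 are there). Origin at the centre of its underside, z up. Toe, the plain edge that hooks, at x -34 mm; heel at x +34 mm. Upright grip plate at the heel: x 23 to 33 mm, 40 mm wide along y, 8 to 50 mm above the underside; hold it about 32 mm up. Starts flat on the shelf. In a bay its x axis points along the caddy's -y.
- castor_fl_axle (a point): Wheel axle of the caddy's front left castor, wheel radius 16 mm. It swivels without limit about the vertical pivot at caddy x +135, y +42 mm, 15 mm from the axle. Its x axis points from axle to pivot: the castor trails straight when the axle is straight behind (-x of) the pivot. Starts 55 to 140 degrees away from that.
- castor_fr_axle (a point): Wheel axle of the caddy's front right castor, wheel radius 16 mm. It swivels without limit about the vertical pivot at caddy x +135, y -42 mm, 15 mm from the axle. Its x axis points from axle to pivot: the castor trails straight when the axle is straight behind (-x of) the pivot. Starts 55 to 140 degrees away from that.
- castor_rl_axle (a point): Wheel axle of the caddy's rear left castor, wheel radius 16 mm. It swivels without limit about the vertical pivot at caddy x -150, y +42 mm, 15 mm from the axle. Its x axis points from axle to pivot: the castor trails straight when the axle is straight behind (-x of) the pivot. Starts 55 to 140 degrees away from that.
- castor_rr_axle (a point): Wheel axle of the caddy's rear right castor, wheel radius 16 mm. It swivels without limit about the vertical pivot at caddy x -150, y -42 mm, 15 mm from the axle. Its x axis points from axle to pivot: the castor trails straight when the axle is straight behind (-x of) the pivot. Starts 55 to 140 degrees away from that.
- mark: The caddy's taped place: white paper tape corners flat on the shelf, outlining a rectangle about 380 x 148 mm, with a full strip across the front end. Origin where the caddy's origin belongs, x towards the front (the full strip), as the caddy's x when parked.
- lens: Bystander: silver metal lens standing upright, 72 mm in diameter, 102 mm high; origin under its middle.
- hood: Bystander: black silicone lens hood, open ring, 100 mm in diameter at the top, 50 mm high; origin under its middle.
- blower: Bystander: orange blower bulb with black nozzle, 64 mm in diameter, 118 mm high; origin under its middle.
- tissues: Bystander: box of lens tissues 60 x 100 x 50 mm; origin under its middle.
- body_cap: Bystander: flat black camera body cap, 64 mm in diameter, 14 mm high; origin under its middle.
- battery: Bystander: black camera battery 38 x 70 x 42 mm; origin under its middle.
There are look-alikes about, which are no part of the job. What is shaped like the filter3 but green or turquoise is not meant. What is shaped like the filter2 but purple is not meant.

How it is judged:
By the outcome, as a careful person would: the job done as asked, in the order asked, and still so for the second after the job is handed in, with the robot touching nothing.
Of filter0, filter1, filter2, filter3 only 3 to 4 are there at a start; the rules pass over those that are not, and their reading is None.
At some moment in a run one of filter0, filter1, filter2, filter3 may be knocked a few centimetres aside while the robot is not near it.
Once in a run the grip may slacken for a moment while it holds something.
It also fails if it takes over 210 s, if anything falls off the work surface, if the arm or the gripper's body presses on something with over 40 N, if the wrist force passes 120 N, or if a joint passes its speed limit or range.

## Working session

There is one attempt and no reset: what is moved stays moved. The work goes in short steps, Python scripts to look and compute and a tool call to move; the robot and the scene stay as the last step left them, time stands still between calls to the robot, and variables do not carry over. Pictures are saved under pics/ and viewed, at most 14 in all, crops included, and the job is handed in when it is done.

Besides the shell and the picture viewer there is one more tool, called after "Call:" as name(argument=value, ...), one argument or row to a line, values as JSON. play_rows: Moves the arm, as the interface text tells. Shift numbers are shares of 0.05 m and turn numbers shares of 8 degrees, none past 1 either way. Its arguments: {"type":"object","properties":{"series":{"type":"array"},"force":{"type":"number"}},"required":["series"]}

```bash
mkdir -p pics; ls
python3 - <<'E'
from station import ctrl, imaging
import cv2,numpy as np
print({k:np.round(v,3) for k,v in ctrl.get_obs().items()})
for n in("side","top"):
    i=imaging.get_image(n);cv2.imwrite(f"pics/{n}0.png",cv2.resize(i["color"],(800,600),interpolation=cv2.INTER_CUBIC))
    cv2.imwrite(f"{n}_raw0.png",i["color"])
    print(n,i["fx"],i["fy"],i["cx"],i["cy"],np.round(i["extrinsics"],4).tolist())
E
```

```text
pics
{'t': np.float64(0.0), 'q': array([ 1.173,  0.053,  1.614, -0.   ,  1.476, -0.119]), 'dq': array([ 0.   ,  0.001, -0.   , -0.   , -0.002,  0.001]), 'effort': array([ 0.0000e+00, -3.9368e+01, -3.7018e+01, -0.0000e+00,  7.0000e-03,
        0.0000e+00]), 'tool_pos': array([0.172, 0.6  , 0.23 ]), 'tool_rot': array([-4.360e-01, -3.111e+00,  3.000e-03]), 'contact_force': array([ 0.584, -0.121, -0.325]), 'wrist_torque': array([-0.014,  0.003,  0.01 ]), 'grip_force': np.float64(0.0), 'opening': np.float64(0.086)}
side 470.516829249438 470.516829249438 246.59092822506494 189.8565689971276 [[0.9748, -0.2229, -0.0035, -0.5034], [-0.1659, -0.7149, -0.6793, 0.1932], [0.1489, 0.6628, -0.7339, 1.2809], [0.0, 0.0, 0.0, 1.0]]
top 396.231137163222 396.231137163222 256.137894623698 188.58725736363655 [[0.0051, -1.0, 0.002, 0.0496], [-0.9973, -0.0052, -0.0728, 0.5422], [0.0729, -0.0016, -0.9973, 1.2318], [0.0, 0.0, 0.0, 1.0]]
```

View pics/top0.png

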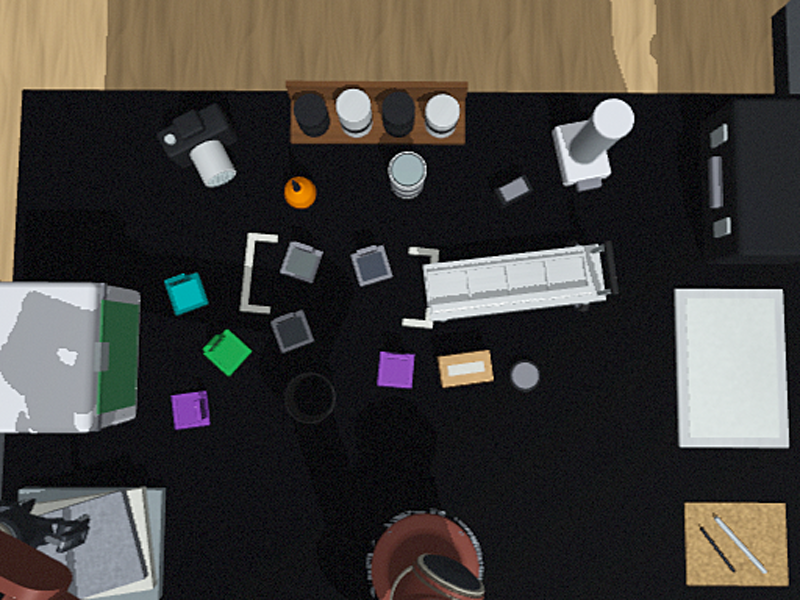

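View pics/side0.png

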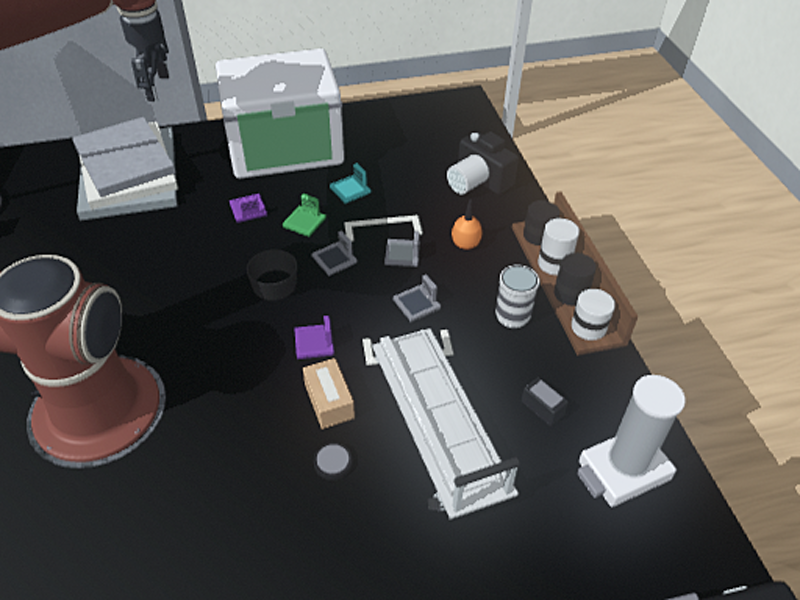

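Candidates in the 800x600 top view: grey frames at (301,262), (371,265) and (292,331). Rejected look-alikes: turquoise (186,294), green (228,352), purple (190,410) and (396,370). So there are three filters. The caddy runs from (425,290) to (610,270) with its push bar on the right, and the mark's full strip is at x≈250. Next is one close crop.

Run:
```python
import cv2,numpy as np
a=cv2.imread("top_raw0.png");b=cv2.imread("side_raw0.png")
f=lambda im,x0,y0,w,h,s:cv2.resize(im[y0:y0+h,x0:x0+w],(w*s,h*s),interpolation=cv2.INTER_CUBIC)
A=f(a,150,140,130,90,6)       # 780x540
cv2.imwrite("pics/c1.png",np.clip(A.astype(float)*1.5,0,255))
A=f(a,255,145,145,70,5); B=f(b,185,190,160,145,4)
cv2.imwrite("pics/c2.png",np.vstack([f(a,255,145,150,70,4),f(b,190,205,150,80,4)]))
for (u,v) in((192,168),(237,170),(187,212)): print(a[v-12:v+13:3,u-12:u+13:3].max(2))
```

```text
[[ 13  24 159 157 164  77   1  17  13]
 [ 10  25 152 114  60 153 164  59   1]
 [ 21 111 125 115 117 118 114 135 162]
 [ 12 163 115 116 117 117 115 114  97]
 [ 15 150 115 116 113 117 116 111  59]
 [111 106 112 117 113 114 116 104  15]
 [159 164 142 117 114 122 117 100  19]
 [ 13   7  30 103 107 110 112  48  12]
 [ 16  15   8  10  10  23 106   7  12]]
[[ 27  12   0 103 159 158 162   1  28]
 [  0 103 168 126  56 122 104 110  22]
 [131 160 105  92  91  95  87 154  16]
 [ 56 105  93  95  93  94  94 146   6]
 [  8 150  92  93  95  96  95 103  68]
 [ 21 151  90  92  91  94  97  89 150]
 [ 29 116 115  95  91  89  91 151 169]
 [ 25  12 150  99 160 171  90  25  17]
 [ 19  23 175  52  15  12  22  27  20]]
[[ 16  12  17  39  96 111 104  16  18]
 [ 12 112 111 102  45  62  95   2   1]
 [111  36  59  52  56  59  63  85  22]
 [114  55  57  57  58  57  58 116   9]
 [ 75  73  56  60  60  57  54  96  23]
 [  0 101  54  54  55  50  60  67  96]
 [ 24 101  52  58  53  53  71 115 105]
 [ 12  42  70  48 115 117  37  12  16]
 [  7  14 120  60  12   6  16  13  15]][ WARN:0@0.051] global loadsave.cpp:1063 imwrite_ Unsupported depth image for selected encoder is fallbacked to CV_8U.
```

View pics/c1.png

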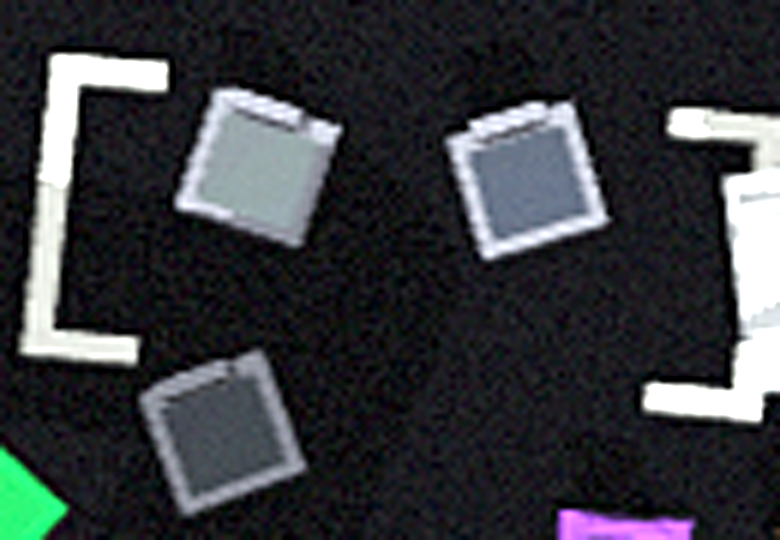

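View pics/c2.png

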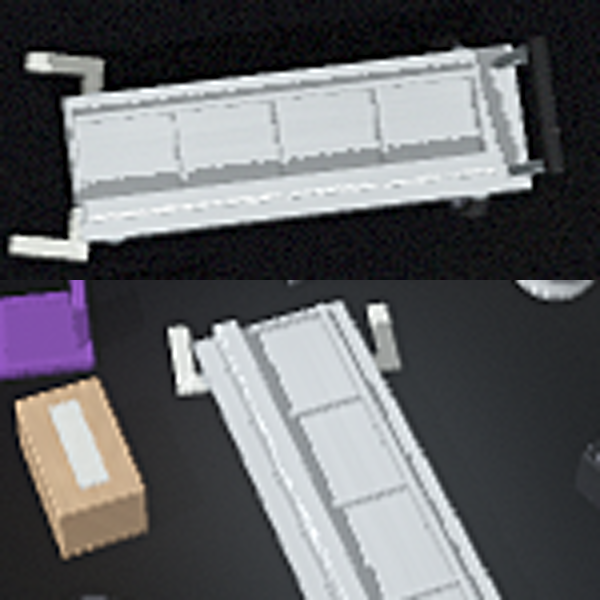

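```bash
cat > h.py <<'E'
import cv2,numpy as np
from scipy.optimize import minimize,least_squares
from scipy.ndimage import map_coordinates
from station import ctrl,imaging
def grab():
    return {n:imaging.get_image(n) for n in("side","top")}
def proj(c,P):
    P=np.asarray(P,float).reshape(-1,3);q=P@c["extrinsics"][:3,:3].T+c["extrinsics"][:3,3]
    return np.c_[c["fx"]*q[:,0]/q[:,2]+c["cx"],c["fy"]*q[:,1]/q[:,2]+c["cy"]]
def unproj(c,u,v,z):
    R=c["extrinsics"][:3,:3];t=c["extrinsics"][:3,3];o=-R.T@t
    d=R.T@np.array([(u-c["cx"])/c["fx"],(v-c["cy"])/c["fy"],1.]);return o+d*(z-o[2])/d[2]
def pose(p,P):
    P=np.asarray(P,float);s,k=np.sin(p[2]),np.cos(p[2])
    return np.c_[p[0]+k*P[:,0]-s*P[:,1],p[1]+s*P[:,0]+k*P[:,1],P[:,2]]
def box(x0,x1,y0,y1,z0,z1): return np.array([[x,y,z] for x in(x0,x1) for y in(y0,y1) for z in(z0,z1)])/1e3
FIL=[box(-34,34,-34,34,0,8),box(23,33,-20,20,8,50)]
S=8
def mask(c,parts,p,o,w):
    m=np.zeros((w*S,w*S),np.uint8)
    for b in parts:
        h=cv2.convexHull(((proj(c,pose(p,b))-o+.5)*S-.5).astype(np.float32))
        cv2.fillConvexPoly(m,np.round(h*16).astype(np.int32),255,shift=4)
    return cv2.resize(m,(w,w),interpolation=cv2.INTER_AREA)/255.
def fitfilter(C,p0,th=40,cams=("side","top"),w=44,exclude=()):
    T={}
    for n in cams:
        c=C[n];o=np.round(proj(c,[[p0[0],p0[1],.02]])[0]-w/2).astype(int)
        im=c["color"][o[1]:o[1]+w,o[0]:o[0]+w].astype(float);g=im.max(2);s=g-im.min(2)
        g=cv2.GaussianBlur(g,(3,3),0);m=((g>th)&(s<60)).astype(np.uint8)
        m=cv2.morphologyEx(m,cv2.MORPH_CLOSE,np.ones((3,3)))
        k,l,st,ce=cv2.connectedComponentsWithStats(m);cc=l[w//2-6:w//2+7,w//2-6:w//2+7];cc=np.bincount(cc[cc>0]).argmax()
        T[n]=(o,(l==cc).astype(float))
    f=lambda p:sum(np.abs(mask(C[n],FIL,p,T[n][0],w)-T[n][1]).sum() for n in cams)
    best=None
    for a in (0,.35,-.35):
        r=minimize(f,[*p0[:2],p0[2]+a],method="Nelder-Mead",options=dict(initial_simplex=np.array([*p0[:2],p0[2]+a])+np.array([[0,0,0],[.01,0,0],[0,.01,0],[0,0,.2]]),xatol=1e-5,fatol=1e-2))
        if best is None or r.fun<best.fun:best=r
    return best.x,best.fun
# caddy edges: (camera, A, B, normal in caddy axes pointing to darker side)
CE=[("top",(-140,26,63),(140,26,63),(0,-1,0)),("side",(-100,26,63),(140,26,63),(0,-1,0)),
    ("top",(-188,-20,46),(-188,50,46),(-1,0,0))]
RID=[(x,) for x in(-78,0,78)]
def fitcaddy(C,p0,edges=CE,rid=True,R=3.5,verbose=False):
    s=np.arange(-R,R+.01,.1);p=np.array(p0,float)
    G={n:cv2.GaussianBlur(C[n]["color"].max(2).astype(float),(0,0),.7) for n in C}
    def obs(p):
        out=[]
        L=list(edges)+([("top",(x,-25,52),(x,8,52),None) for x in(-78,0,78)]+[("side",(x,-25,52),(x,5,52),None) for x in(-78,0,78)] if rid else [])
        for n,A,B,N in L:
            q=np.linspace(A,B,14)/1e3;dn=np.array(N if N else (1,0,0))
            a=proj(C[n],pose(p,q));b=proj(C[n],pose(p,q+dn*.001))
            t=proj(C[n],pose(p,q+(np.array(B)-A)/np.linalg.norm(np.array(B)-A)*.001))-a
            nn=np.c_[-t[:,1],t[:,0]];nn/=np.linalg.norm(nn,axis=1)[:,None]
            nn*=np.sign((nn*(b-a)).sum(1))[:,None]
            X=a[:,None]+nn[:,None]*s[None,:,None]
            v=map_coordinates(G[n],[X[...,1],X[...,0]],order=1)
            k=np.gradient(v,axis=1).argmin(1) if N else v.argmin(1)
            out.append((n,q,nn,a+nn*s[k][:,None]))
        return out
    for it in range(12):
        O=obs(p)
        f=lambda x:np.concatenate([((proj(C[n],pose(x,q))-t)*nn).sum(1) for n,q,nn,t in O])
        r=least_squares(f,p,loss="soft_l1",f_scale=.5,x_scale=[.01,.01,.03]);p=r.x
    if verbose: print([ (n,round(float(np.median(((proj(C[n],pose(p,q))-t)*nn).sum(1))),2)) for n,q,nn,t in O])
    return p
def draw(C,n,segs,s,x0,y0,w,h):
    im=cv2.resize(C[n]["color"][y0:y0+h,x0:x0+w],(w*s,h*s),interpolation=cv2.INTER_CUBIC)
    for p,A,B in segs:
        q=proj(C[n],pose(p,np.array([A,B])/1e3));q=((q-[x0,y0]+.5)*s-.5).astype(int)
        cv2.line(im,tuple(map(int,q[0])),tuple(map(int,q[1])),(0,0,255),1)
    return im
CSEG=[e[1:3] for e in CE]+[((x,-35,52),(x,26,52)) for x in(-78,0,78)]+[((162,-56,46),(162,56,46)),((-188,-56,46),(162,-56,46)),((-188,56,46),(162,56,46)),((-178,-50,135),(-178,50,135))]
MK=[[-190,-74,0],[190,-74,0],[190,74,0],[-190,74,0]]
E
python3 - <<'E'
from h import *
C=grab();import pickle;pickle.dump(C,open("C0.pkl","wb"))
c=C["top"]
for (u,v) in((192.5,168),(237.5,170),(187,212)):
    w=unproj(c,u,v,.004); print(np.round(w[:2],3),[np.round(x,4) for x in fitfilter(C,[w[0],w[1],0.])])
a=unproj(c,255+280/4,145+130/4,.052); 
p=fitcaddy(C,[a[0],a[1],np.pi/2+.08],verbose=True);print("caddy",np.round(p,4),a)
# mark outer corners clicks (crop c1 scale 6 offs 150,140)
K=np.array([[50,54],[20,354],[664,108],[643,408]])/6+[150,140]
W=np.array([unproj(c,u,v,0)[:2] for u,v in K]);print(np.round(W,4))
cv2.imwrite("pics/ov.png",np.vstack([draw(C,"top",[(p,*e) for e in CSEG],5,255,145,150,60),draw(C,"side",[(p,*e) for e in CSEG],5,190,205,150,60)]))
E
```

```text
[0.608 0.257] [array([ 0.6102,  0.2569, -0.3078]), np.float64(361.098)]
[0.603 0.112] [array([0.6031, 0.1118, 0.3688]), np.float64(736.5294)]
[0.467 0.272] [array([0.4685, 0.2728, 0.3958]), np.float64(202.7725)]
[('top', -0.1), ('side', 0.09), ('top', 0.1), ('top', -1.25), ('top', -1.35), ('top', -1.0), ('side', 1.05), ('side', 0.9), ('side', 1.05)]
caddy [ 0.566  -0.1611  1.6948] [ 0.57501242 -0.15982824  0.052     ]
[[0.67   0.3689]
 [0.5083 0.3812]
 [0.6425 0.0382]
 [0.4812 0.0487]]
```

View pics/ov.png

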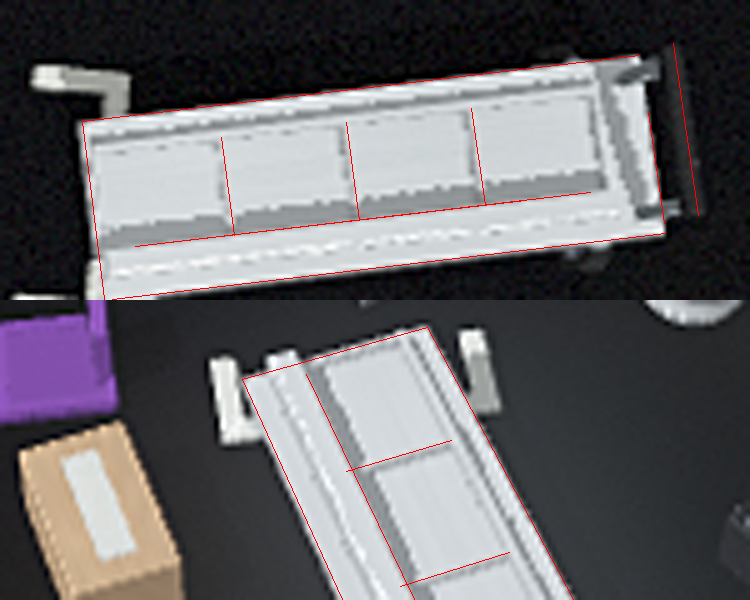

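```bash
python3 - <<'E'
s=open("h.py").read()
s=s.replace("""        k,l,st,ce""","""        cn,_=cv2.findContours(m,cv2.RETR_EXTERNAL,cv2.CHAIN_APPROX_NONE);cv2.drawContours(m,cn,-1,1,-1)
        k,l,st,ce""").replace("th=40","th=70")
open("h.py","w").write(s)
E
python3 - <<'E'
from h import *
import pickle;C=pickle.load(open("C0.pkl","rb"))
for p0 in((.610,.257,-.3),(.603,.112,.3),(.4685,.273,.35)):
    for cams in(("top",),("side",),("top","side")): print(cams,[np.round(x,4) for x in fitfilter(C,p0,cams=cams)])
for n in C: print(n,np.round(-C[n]["extrinsics"][:3,:3].T@C[n]["extrinsics"][:3,3],3))
ob=ctrl.get_obs();print(ob["tool_pos"],proj(C["top"],[ob["tool_pos"]]))
E
```

```text
('top',) [array([ 0.6106,  0.2577, -0.3142]), np.float64(24.9804)]
('side',) [array([ 0.611 ,  0.2587, -0.2716]), np.float64(202.8745)]
('top', 'side') [array([ 0.6108,  0.2579, -0.3062]), np.float64(229.7961)]
('top',) [array([0.6033, 0.1124, 0.2875]), np.float64(31.149)]
('side',) [array([0.603 , 0.1122, 0.2873]), np.float64(35.2863)]
('top', 'side') [array([0.6034, 0.1125, 0.2953]), np.float64(66.6314)]
('top',) [array([0.468 , 0.273 , 0.3553]), np.float64(28.8235)]
('side',) [array([0.4696, 0.2731, 0.334 ]), np.float64(121.2784)]
('top', 'side') [array([0.4689, 0.2732, 0.3499]), np.float64(153.5373)]
side [ 0.332 -0.823  1.069]
top [0.451 0.054 1.268]
[0.1718638  0.60050334 0.2305108 ] [[ 41.2574636  325.79105102]]
```

```bash
cat > plan.py <<'E'
import numpy as np,sys
from scipy.spatial.transform import Rotation as Ro
from station import ctrl
CAD=[.566,-.1611,1.6948]
def Rfil(yaw,th): return Ro.from_euler("z",yaw)*Ro.from_rotvec([0,-np.radians(th),0])
FT=Ro.from_matrix(np.array([[0,1,0],[1,0,0],[0,0,-1.]]).T) # cols: tool x=fy, y=fx, z=-fz
def tool_filter(o,yaw,th=0,up=.032,dy=0.):
    R=Rfil(yaw,th); return np.asarray(o)+R.apply([.028,dy,up-.019]),R*FT
def bay_pose(cad,bx,ty,tz,th,**k):
    """toe bottom edge at caddy y=ty mm, tz mm above floor"""
    c=Ro.from_euler("z",cad[2]);toe=np.array([cad[0],cad[1],0])+c.apply(np.array([bx,ty,46+tz])/1e3)
    yaw=cad[2]-np.pi/2;return tool_filter(toe+Rfil(yaw,th).apply([.034,0,0]),yaw,th,**k)
def rows(stages,start=None):
    """stages: list of (pos,R,n)"""
    if start is None:
        o=ctrl.get_obs();p,R=o["tool_pos"],Ro.from_rotvec(o["tool_rot"])
    else:p,R=start
    for P,Q,n in stages:
        w=(R.inv()*Q).as_rotvec()/n;st=(np.asarray(P)-p)/n
        for i in range(n):
            d=R.inv().apply(st)/.05;a=np.degrees(w)/8
            d,a=np.round(d,2),np.round(a,2)
            print([d.tolist(),a.tolist()])
            p=p+R.apply(d*.05);R=R*Ro.from_rotvec(np.radians(a*8))
    print("end",np.round(p,4),np.round(np.degrees((R.inv()*Q).as_rotvec()),2),np.round(np.asarray(P)-p,4))
    return p,R
E
python3 - <<'E'
from h import *; from plan import *
import pickle;C=pickle.load(open("C0.pkl","rb"));c=C["top"]
# rectified 1mm map at z=0: x .42-.72 rows, y -.02-.42
X,Y=np.meshgrid(np.arange(.42,.72,.001),np.arange(-.05,.42,.001),indexing="ij")
q=proj(c,np.c_[X.ravel(),Y.ravel(),0*X.ravel()]).astype(np.float32)
im=cv2.remap(c["color"],q[:,0].reshape(X.shape),q[:,1].reshape(X.shape),cv2.INTER_LINEAR)
m=(im.min(2)>110).astype(np.uint8);m[:,:40]=0
n,l,st,ce=cv2.connectedComponentsWithStats(m)
for i in range(1,n):
    if st[i,4]>300:
        r=cv2.minAreaRect(np.argwhere(l==i).astype(np.float32));b=cv2.boxPoints(r)
        print(i,st[i,4],np.round(b/1000+[.42,-.05],4).tolist(),np.round(r[1],1))
P,R=tool_filter([.6034,.1125,0],.29);print(P)
rows([([*P[:2],.2],R,10),([*P[:2],.014],R,5)])
E
```

```text
1 2370 [[0.476, -0.01], [0.613, -0.01], [0.613, 0.05], [0.476, 0.05]] [ 60. 137.]
2 3764 [[0.5051, 0.3202], [0.6675, 0.3067], [0.6727, 0.3696], [0.5103, 0.3831]] [ 63.1 162.9]
3 1799 [[0.5619, 0.1356], [0.5818, 0.0701], [0.652, 0.0914], [0.632, 0.1569]] [73.3 68.5]
4 1016 [[0.5752, 0.2566], [0.6418, 0.2344], [0.6565, 0.2785], [0.5899, 0.3007]] [46.5 70.2]
8 673 [[0.625, -0.01], [0.6409, -0.0113], [0.6447, 0.0361], [0.6288, 0.0374]] [47.6 15.9]
[0.63023083 0.12050666 0.013     ]
[[-1.15, -0.67, 0.06], [-0.0, 0.0, 0.72]]
[[-1.21, -0.55, 0.06], [-0.0, 0.0, 0.72]]
[[-1.26, -0.43, 0.06], [-0.0, 0.0, 0.72]]
[[-1.29, -0.3, 0.06], [-0.0, 0.0, 0.72]]
[[-1.32, -0.17, 0.06], [-0.0, 0.0, 0.72]]
[[-1.33, -0.04, 0.06], [-0.0, 0.0, 0.72]]
[[-1.32, 0.1, 0.06], [-0.0, 0.0, 0.72]]
[[-1.31, 0.23, 0.06], [-0.0, 0.0, 0.72]]
[[-1.28, 0.36, 0.06], [-0.0, 0.0, 0.72]]
[[-1.24, 0.49, 0.06], [-0.0, 0.0, 0.72]]
[[0.0, -0.0, 0.75], [-0.0, 0.0, -0.0]]
[[0.0, -0.0, 0.75], [-0.0, 0.0, -0.0]]
[[0.0, -0.0, 0.75], [-0.0, 0.0, -0.0]]
[[0.0, -0.0, 0.75], [-0.0, 0.0, -0.0]]
[[0.0, -0.0, 0.75], [-0.0, 0.0, -0.0]]
end [0.6309 0.1196 0.0134] [-0.05  0.06 -0.19] [-0.0007  0.0009  0.0006]
```

Run:
```python
from plan import *
P,R=tool_filter([.6034,.1125,0],.29)
o=ctrl.get_obs();R0=Ro.from_rotvec(o["tool_rot"]);w=(R0.inv()*R).as_rotvec()
rows([([.29,.36,.2],R0*Ro.from_rotvec(w/2),7),([*P[:2],.16],R,9)])
```

```text
[[-0.51, -0.57, 0.09], [-0.0, 0.0, 0.51]]
[[-0.55, -0.53, 0.09], [-0.0, 0.0, 0.51]]
[[-0.59, -0.49, 0.09], [-0.0, 0.0, 0.51]]
[[-0.62, -0.45, 0.09], [-0.0, 0.0, 0.51]]
[[-0.65, -0.4, 0.09], [-0.0, 0.0, 0.51]]
[[-0.68, -0.35, 0.09], [-0.0, 0.0, 0.51]]
[[-0.7, -0.3, 0.09], [-0.0, 0.0, 0.51]]
[[-0.91, 0.15, 0.09], [-0.0, 0.0, 0.4]]
[[-0.9, 0.2, 0.09], [-0.0, 0.0, 0.4]]
[[-0.89, 0.25, 0.09], [-0.0, 0.0, 0.4]]
[[-0.88, 0.3, 0.09], [-0.0, 0.0, 0.4]]
[[-0.86, 0.35, 0.09], [-0.0, 0.0, 0.4]]
[[-0.84, 0.4, 0.09], [-0.0, 0.0, 0.4]]
[[-0.81, 0.44, 0.09], [-0.0, 0.0, 0.4]]
[[-0.79, 0.49, 0.09], [-0.0, 0.0, 0.4]]
[[-0.76, 0.53, 0.09], [-0.0, 0.0, 0.4]]
end [0.6301 0.1199 0.1589] [-0.05  0.06  0.05] [0.0002 0.0006 0.0011]
```

Call:
play_rows(
  series=[
    [0.6,[-0.51,-0.57,0.09],[0,0,0.51]],
    [0.6,[-0.55,-0.53,0.09],[0,0,0.51]],
    [0.6,[-0.59,-0.49,0.09],[0,0,0.51]],
    [0.6,[-0.62,-0.45,0.09],[0,0,0.51]],
    [0.6,[-0.65,-0.4,0.09],[0,0,0.51]],
    [0.6,[-0.68,-0.35,0.09],[0,0,0.51]],
    [0.6,[-0.7,-0.3,0.09],[0,0,0.51]],
  ],
)

```text
t: 1.08
tool_pos: [0.29, 0.3593, 0.1995]
tool_rot: [1.194, 2.906, -0.0]
contact_force: [0.7, 0.4, 0.1]
opening: 0.0512
grip_force: 0.0
```

Call:
play_rows(
  series=[
    [0.6,[-0.91,0.15,0.09],[0,0,0.4]],
    [0.6,[-0.9,0.2,0.09],[0,0,0.4]],
    [0.6,[-0.89,0.25,0.09],[0,0,0.4]],
    [0.6,[-0.88,0.3,0.09],[0,0,0.4]],
    [0.6,[-0.86,0.35,0.09],[0,0,0.4]],
    [0.6,[-0.84,0.4,0.09],[0,0,0.4]],
    [0.6,[-0.81,0.44,0.09],[0,0,0.4]],
    [0.6,[-0.79,0.49,0.09],[0,0,0.4]],
  ],
)

```text
t: 2.08
tool_pos: [0.5934, 0.146, 0.1634]
tool_rot: [-1.807, -2.569, 0.0]
contact_force: [1.2, 0.5, 0.3]
opening: 0.0512
grip_force: 0.0
```

Call:
play_rows(
  series=[
    [0.6,[-0.76,0.53,0.09],[0,0,0.4]],
    [0.6,[0,0,0],[0,0,0]],
    [0.6,[0,0,0],[0,0,0]],
  ],
)

```text
t: 2.45
tool_pos: [0.6297, 0.1205, 0.1589]
tool_rot: [-1.875, -2.519, 0.001]
contact_force: [-0.8, 1.0, -0.5]
opening: 0.0508
grip_force: 0.0
```

Run:
```python
from plan import *
P,R=tool_filter([.6034,.1125,0],.29)
print(ctrl.get_obs()["q"])
rows([([*P[:2],.014],R,4)])
```

```text
[ 7.29701576e-02  1.43443833e-01  1.63896952e+00  3.80211515e-04
  1.36037549e+00 -2.18196843e-01]
[[-0.0, 0.0, 0.72], [-0.0, -0.0, 0.0]]
[[-0.0, 0.0, 0.72], [-0.0, -0.0, 0.0]]
[[-0.0, 0.0, 0.72], [-0.0, -0.0, 0.0]]
[[-0.0, 0.0, 0.72], [-0.0, -0.0, 0.0]]
end [0.6295 0.1206 0.0149] [-0.06 -0.04  0.06] [ 0.0007 -0.0001 -0.0009]
```

Call:
play_rows(
  series=[
    [0.5,[0,0,0.72],[0,0,0]],
    [0.5,[0,0,0.72],[0,0,0]],
    [0.5,[0,0.02,0.72],[0,0,0]],
    [0.5,[0,0,0.72],[0,0,0]],
    [0.5,[0,0,0],[0,0,0]],
  ],
)

```text
t: 3.08
tool_pos: [0.6272, 0.1215, 0.0119]
tool_rot: [-1.87, -2.517, 0.008]
contact_force: [-0.9, -0.4, 0.4]
opening: 0.0429
grip_force: 0.0
```

Call:
play_rows(
  series=[
    [0,[0,0,0],[0,0,0]],
    [0,[0,0,0],[0,0,0]],
    [0,[0,0,0],[0,0,0]],
    [0,[0,0,0],[0,0,0]],
    [0,[0,0,0],[0,0,0]],
  ],
  force=50,
)

```text
t: 3.7
tool_pos: [0.6331, 0.1211, 0.0181]
tool_rot: [1.874, 2.518, 0.005]
contact_force: [-0.7, 1.3, 6.7]
opening: 0.0094
grip_force: 50.1
```

Run:
```python
from plan import *
o=ctrl.get_obs();print(o["contact_force"],o["opening"])
P,R=bay_pose(CAD,-39,10,40,16); A=([*(o["tool_pos"]+[0,0,.1])],Ro.from_rotvec(o["tool_rot"]),3)
e=rows([A,(P,R,7)])
```

```text
[-0.68471453  1.32860694  6.65619903] 0.009360720684766058
[[-0.0, 0.0, -0.67], [0.0, 0.0, 0.0]]
[[-0.0, 0.0, -0.67], [0.0, 0.0, 0.0]]
[[-0.0, 0.0, -0.67], [0.0, 0.0, 0.0]]
[[-0.85, -0.3, 0.01], [-0.28, -0.02, 0.17]]
[[-0.86, -0.28, -0.0], [-0.28, -0.02, 0.17]]
[[-0.86, -0.26, -0.01], [-0.28, -0.02, 0.17]]
[[-0.87, -0.24, -0.02], [-0.28, -0.02, 0.17]]
[[-0.87, -0.22, -0.02], [-0.28, -0.02, 0.17]]
[[-0.88, -0.2, -0.03], [-0.28, -0.02, 0.17]]
[[-0.88, -0.18, -0.03], [-0.28, -0.02, 0.17]]
end [ 0.6165 -0.1939  0.1152] [-0.07 -0.2  -0.05] [-0.     -0.0002  0.0004]
```

Call:
play_rows(
  series=[
    [0,[0,0,0],[0,0,0]],
    [0,[0,0,0],[0,0,0]],
  ],
)

```text
t: 3.95
tool_pos: [0.6331, 0.1211, 0.0181]
tool_rot: [1.874, 2.518, 0.005]
contact_force: [-0.3, 2.3, 6.7]
opening: 0.009
grip_force: 50.1
```

Call:
play_rows(
  series=[
    [0,[0,0,-0.5],[0,0,0]],
    [0,[0,0,-0.75],[0,0,0]],
    [0,[0,0,-0.75],[0,0,0]],
    [0,[0,0,0],[0,0,0]],
    [0,[0,0,0],[0,0,0]],
  ],
)

```text
t: 4.58
tool_pos: [0.6305, 0.1205, 0.1142]
tool_rot: [-1.875, -2.519, 0.002]
contact_force: [-0.4, -0.1, -2.2]
opening: 0.0094
grip_force: 49.0
```

Run:
```python
from h import *; from plan import *
o=ctrl.get_obs();print(o["contact_force"],o["wrist_torque"],o["opening"])
C=grab(); T=o["tool_pos"]
cv2.imwrite("pics/held.png",np.hstack([cv2.resize(C["top"]["color"][125:195,185:265],(400,350),interpolation=cv2.INTER_CUBIC),cv2.resize(C["side"]["color"][120:225,210:330],(400,350),interpolation=cv2.INTER_CUBIC)]))
P,R=bay_pose(CAD,-39,10,40,16); 
e=rows([(P,R,7)])
```

```text
[-0.38185619 -0.14887202 -2.20755487] [ 0.04436352 -0.00864469  0.01612084] 0.009438314936702169
[[-0.85, -0.29, -0.01], [-0.29, -0.02, 0.17]]
[[-0.86, -0.27, -0.02], [-0.29, -0.02, 0.17]]
[[-0.86, -0.25, -0.02], [-0.29, -0.02, 0.17]]
[[-0.87, -0.23, -0.03], [-0.29, -0.02, 0.17]]
[[-0.87, -0.21, -0.04], [-0.29, -0.02, 0.17]]
[[-0.88, -0.19, -0.04], [-0.29, -0.02, 0.17]]
[[-0.88, -0.16, -0.05], [-0.29, -0.02, 0.17]]
end [ 0.6167 -0.1937  0.1155] [ 0.03 -0.24 -0.06] [-0.0003 -0.0004  0.0001]
```

View pics/held.png

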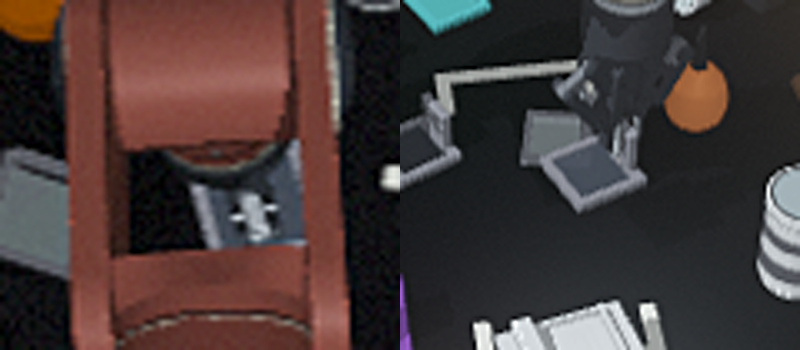

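Run:
```python
from plan import *
k=dict(up=.0371)
P,R=bay_pose(CAD,-39,10,40,16,**k);e=rows([(P,R,7)])
P2,_=bay_pose(CAD,-39,10,2,16,**k);e=rows([(P2,R,3)],e)
```

```text
[[-0.85, -0.3, -0.02], [-0.29, -0.02, 0.17]]
[[-0.86, -0.28, -0.03], [-0.29, -0.02, 0.17]]
[[-0.86, -0.25, -0.04], [-0.29, -0.02, 0.17]]
[[-0.87, -0.23, -0.05], [-0.29, -0.02, 0.17]]
[[-0.87, -0.21, -0.05], [-0.29, -0.02, 0.17]]
[[-0.88, -0.19, -0.06], [-0.29, -0.02, 0.17]]
[[-0.88, -0.16, -0.06], [-0.29, -0.02, 0.17]]
end [ 0.6152 -0.1941  0.1204] [ 0.03 -0.24 -0.06] [-0.0001 -0.0002  0.0001]
[[-0.0, -0.07, 0.24], [0.0, -0.01, -0.0]]
[[-0.0, -0.07, 0.24], [0.0, -0.01, -0.0]]
[[-0.0, -0.07, 0.24], [0.0, -0.01, -0.0]]
end [ 0.615  -0.194   0.0829] [ 0.03  0.   -0.06] [ 0.0001 -0.0003 -0.0004]
```

Call:
play_rows(
  series=[
    [0,[-0.85,-0.3,-0.02],[-0.29,-0.02,0.17]],
    [0,[-0.86,-0.28,-0.03],[-0.29,-0.02,0.17]],
    [0,[-0.86,-0.25,-0.04],[-0.29,-0.02,0.17]],
    [0,[-0.87,-0.23,-0.05],[-0.29,-0.02,0.17]],
    [0,[-0.87,-0.21,-0.05],[-0.29,-0.02,0.17]],
    [0,[-0.88,-0.19,-0.06],[-0.29,-0.02,0.17]],
    [0,[-0.88,-0.16,-0.06],[-0.29,-0.02,0.17]],
    [0,[0,0,0],[0,0,0]],
  ],
)

```text
t: 5.68
tool_pos: [0.6149, -0.1965, 0.1206]
tool_rot: [1.953, 2.201, 0.317]
contact_force: [0.7, 0.8, -1.8]
opening: 0.0095
grip_force: 49.1
```

Call:
play_rows(
  series=[
    [0,[0,0,0],[0,0,0]],
    [0,[0,0,0],[0,0,0]],
  ],
)

```text
t: 5.92
tool_pos: [0.6165, -0.1926, 0.1219]
tool_rot: [1.946, 2.206, 0.319]
contact_force: [0.5, 0.4, -1.3]
opening: 0.0094
grip_force: 49.1
```

Run:
```python
from h import *; from plan import *
k=dict(up=.0371)
o=ctrl.get_obs();print(o["contact_force"],o["opening"],o["grip_force"])
P,R=bay_pose(CAD,-39,10,40,16,**k);P2,_=bay_pose(CAD,-39,10,2,16,**k);P3,_=bay_pose(CAD,-39,34,2,16,**k)
C=grab()
# overlay of expected held filter (side view)
f=Rfil(CAD[2]-np.pi/2,16);org=o["tool_pos"]-f.apply([.028,0,.0181])
def seg(bx):
    E=[]
    for i in range(8):
        for j in range(i):
            if (np.abs(bx[i]-bx[j])>1e-6).sum()==1:E.append((bx[i],bx[j]))
    return E
im=C["side"]["color"];s=5;x0,y0=230,185
I=cv2.resize(im[y0:y0+110,x0:x0+150],(750,550),interpolation=cv2.INTER_CUBIC)
for b in FIL:
    for a,c in seg(b):
        q=proj(C["side"],f.apply(np.array([a,c]))+org);q=((q-[x0,y0]+.5)*s).astype(int).tolist();cv2.line(I,q[0],q[1],(0,0,255),1)
cv2.imwrite("pics/tilt.png",I)
rows([(P2,R,3),(P3,R,4)])
```

```text
[ 0.50932446  0.43955486 -1.33978387] 0.00940575844289371 49.13305163383484
[[-0.01, -0.09, 0.25], [0.01, -0.01, 0.0]]
[[-0.01, -0.09, 0.25], [0.01, -0.01, 0.0]]
[[-0.01, -0.09, 0.25], [0.01, -0.01, 0.0]]
[[-0.0, -0.11, -0.03], [-0.0, -0.0, 0.0]]
[[-0.0, -0.11, -0.03], [-0.0, -0.0, 0.0]]
[[-0.0, -0.11, -0.03], [-0.0, -0.0, 0.0]]
[[-0.0, -0.11, -0.03], [-0.0, -0.0, 0.0]]
end [ 0.5918 -0.1972  0.0823] [-0.01 -0.04  0.04] [-0.0006 -0.0001  0.0002]
```

View pics/tilt.png

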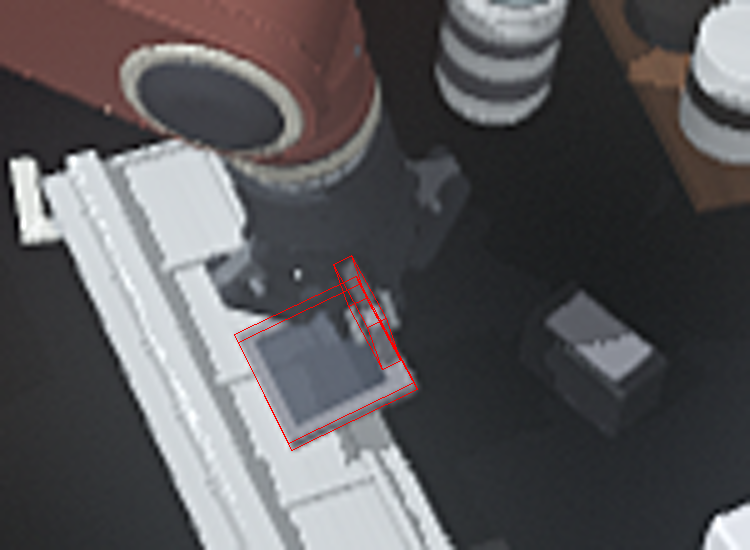

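Call:
play_rows(
  series=[
    [0,[-0.01,-0.09,0.25],[0,0,0]],
    [0,[-0.01,-0.09,0.25],[0,0,0]],
    [0,[-0.01,-0.09,0.25],[0,0,0]],
    [0,[0,0,0],[0,0,0]],
    [0,[0,0,0],[0,0,0]],
    [0,[0,0,0],[0,0,0]],
  ],
)

```text
t: 6.78
tool_pos: [0.6145, -0.1956, 0.0832]
tool_rot: [1.946, 2.203, 0.319]
contact_force: [0.1, -0.2, -0.5]
opening: 0.0098
grip_force: 33.2
```

Run:
```python
from plan import *
k=dict(up=.0371)
o=ctrl.get_obs()
P2,R=bay_pose(CAD,-39,10,2,16,**k);P3,_=bay_pose(CAD,-39,34,2,16,**k);print(P2-o["tool_pos"])
e=rows([(P3,R,5)])
for th,ty in((8,35),(1,35.5)):
    P,R=bay_pose(CAD,-39,ty,1,th,**k);e=rows([(P,R,2)],e)
```

```text
[ 0.0005423   0.00136696 -0.0007583 ]
[[0.01, -0.09, -0.02], [0.01, -0.01, -0.0]]
[[0.01, -0.09, -0.02], [0.01, -0.01, -0.0]]
[[0.01, -0.09, -0.02], [0.01, -0.01, -0.0]]
[[0.01, -0.09, -0.02], [0.01, -0.01, -0.0]]
[[0.01, -0.09, -0.02], [0.01, -0.01, -0.0]]
end [ 0.5914 -0.196   0.0818] [-0.12  0.18 -0.06] [-0.0001 -0.0013  0.0007]
[[-0.01, 0.01, 0.09], [0.49, 0.01, -0.0]]
[[-0.01, 0.01, 0.09], [0.49, 0.01, -0.0]]
end [ 0.5946 -0.1966  0.0733] [ 0.04  0.01 -0.07] [-0.0001 -0.0002  0.0002]
[[-0.0, 0.01, 0.07], [0.44, 0.0, -0.0]]
[[-0.0, 0.02, 0.07], [0.44, 0.0, -0.0]]
end [ 0.5969 -0.1963  0.0665] [ 0.    0.   -0.07] [-0.0001 -0.0002 -0.0003]
```

Call:
play_rows(
  series=[
    [0,[0,0,0],[0,0,0]],
    [0,[0,0,0],[0,0,0]],
    [0,[0,0,0],[0,0,0]],
  ],
)

```text
t: 7.15
tool_pos: [0.6144, -0.1956, 0.083]
tool_rot: [1.946, 2.203, 0.319]
contact_force: [0.4, -0.1, 0.2]
opening: 0.0091
grip_force: 53.3
```

```bash
cat > ov.py <<'E'
from h import *; from plan import *
def seg(bx): return [(bx[i],bx[j]) for i in range(8) for j in range(i) if (np.abs(bx[i]-bx[j])>1e-6).sum()==1]
def held(fn,th,up,x0,y0,w,h,s,cad=CAD,cam="side"):
    C=grab();o=ctrl.get_obs();f=Ro.from_rotvec(o["tool_rot"])*FT.inv();org=o["tool_pos"]-f.apply([.028,0,up-.019])
    I=cv2.resize(C[cam]["color"][y0:y0+h,x0:x0+w],(w*s,h*s),interpolation=cv2.INTER_CUBIC)
    for b in FIL:
        for a,c in seg(b):
            q=proj(C[cam],f.apply(np.array([a,c]))+org);q=((q-[x0,y0]+.5)*s).astype(int).tolist();cv2.line(I,q[0],q[1],(0,0,255),1)
    cv2.imwrite(fn,I);return C
E
python3 - <<'E'
from ov import *
held("pics/h2.png",16,.0371,270,205,60,75,8)
E
```

```text
(no output)
```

View pics/h2.png

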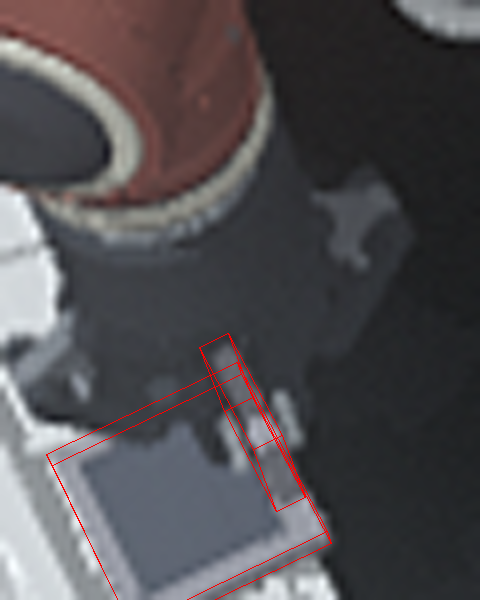

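Call:
play_rows(
  series=[
    [0,[0.01,-0.09,-0.025],[0,0,0]],
    [0,[0.01,-0.09,-0.025],[0,0,0]],
    [0,[0,-0.09,-0.025],[0,0,0]],
    [0,[0,-0.09,-0.025],[0,0,0]],
    [0,[0,-0.09,-0.025],[0,0,0]],
    [0,[0,0,0],[0,0,0]],
    [0,[0,0,0],[0,0,0]],
  ],
)

```text
t: 8.12
tool_pos: [0.5912, -0.1975, 0.0827]
tool_rot: [1.946, 2.203, 0.319]
contact_force: [1.3, 0.1, -1.1]
opening: 0.0095
grip_force: 53.4
```

Run:
```python
from plan import *
k=dict(up=.0371)
o=ctrl.get_obs()
P3,R=bay_pose(CAD,-39,34,2,16,**k);print(P3-o["tool_pos"],np.degrees((R.inv()*Ro.from_rotvec(o["tool_rot"])).as_rotvec()))
e=None
for th,ty in((8,35),(1,35.5)):
    P,R=bay_pose(CAD,-39,ty,1,th,**k);e=rows([(P,R,2)],e)
```

```text
[ 0.00010311  0.00027153 -0.00024687] [-0.26997162  0.22404071  0.0597184 ]
[[0.0, 0.01, 0.1], [0.52, -0.01, -0.0]]
[[0.0, 0.01, 0.1], [0.52, -0.01, -0.0]]
end [ 0.5946 -0.1971  0.0733] [-0.05 -0.07 -0.04] [-0.      0.0002  0.0003]
[[0.0, 0.01, 0.07], [0.43, -0.0, -0.0]]
[[0.0, 0.02, 0.07], [0.43, -0.0, -0.0]]
end [ 0.5968 -0.1968  0.0665] [ 0.07 -0.07 -0.03] [ 0.      0.0002 -0.0003]
```

Call:
play_rows(
  series=[
    [0,[0,0.01,0.1],[0.52,0,0]],
    [0,[0,0.01,0.1],[0.52,0,0]],
    [0,[0,0.01,0.07],[0.43,0,0]],
    [0,[0,0.02,0.07],[0.43,0,0]],
    [0,[0,0,0],[0,0,0]],
    [0,[0,0,0],[0,0,0]],
  ],
)

```text
t: 8.88
tool_pos: [0.5966, -0.1966, 0.0662]
tool_rot: [2.073, 2.348, 0.027]
contact_force: [-0.5, -0.7, -0.4]
opening: 0.0087
grip_force: 53.5
```

Call:
play_rows(
  series=[
    [0.3,[0,0,0.01],[0.1,0,0]],
    [0.3,[0,0,0],[0,0,0]],
    [0.3,[0,0,0],[0,0,0]],
    [0.3,[0,0,-0.3],[0,0,0]],
    [0.3,[0,0,-0.8],[0,0,0]],
    [0.3,[0,0,-0.9],[0,0,0]],
    [0.3,[0,0,-0.9],[0,0,0]],
  ],
)

```text
t: 9.75
tool_pos: [0.5962, -0.1974, 0.2136]
tool_rot: [2.078, 2.354, 0.01]
contact_force: [1.0, -1.1, -0.3]
opening: 0.0258
grip_force: 0.0
```

Run:
```python
from plan import *
P,R=tool_filter([.6108,.2579,0],-.31,up=.044)
rows([([P[0]-.02,P[1]-.23,.2],R,5),([*P[:2],.13],R,6)])
```

```text
[[0.85, 0.19, 0.06], [0.01, -0.01, 0.62]]
[[0.86, 0.12, 0.06], [0.01, -0.01, 0.62]]
[[0.87, 0.04, 0.06], [0.01, -0.01, 0.62]]
[[0.87, -0.03, 0.05], [0.01, -0.01, 0.62]]
[[0.86, -0.11, 0.05], [0.01, -0.01, 0.62]]
[[0.75, -0.17, 0.23], [-0.0, 0.0, 0.0]]
[[0.75, -0.17, 0.23], [-0.0, 0.0, 0.0]]
[[0.75, -0.17, 0.23], [-0.0, 0.0, 0.0]]
[[0.75, -0.17, 0.23], [-0.0, 0.0, 0.0]]
[[0.75, -0.17, 0.23], [-0.0, 0.0, 0.0]]
[[0.75, -0.17, 0.23], [-0.0, 0.0, 0.0]]
end [0.637  0.2487 0.1304] [-0.09  0.16  0.08] [ 0.0005  0.0007 -0.0004]
```

Call:
play_rows(
  series=[
    [0.5,[0.85,0.19,0.06],[0,0,0.62]],
    [0.5,[0.86,0.12,0.06],[0,0,0.62]],
    [0.5,[0.87,0.04,0.06],[0,0,0.62]],
    [0.5,[0.87,-0.03,0.05],[0,0,0.62]],
    [0.5,[0.86,-0.11,0.05],[0,0,0.62]],
    [0.5,[0,0,0],[0,0,0]],
  ],
)

```text
t: 10.5
tool_pos: [0.6175, 0.0216, 0.1991]
tool_rot: [-2.532, -1.858, -0.011]
contact_force: [0.7, -0.1, 0.5]
opening: 0.0426
grip_force: 0.0
```

Run:
```python
from ov import *
C=grab();pickle=__import__("pickle");pickle.dump(C,open("C1.pkl","wb"))
for p0 in((.6108,.258,-.3),(.4689,.273,.35)):
    for cams in(("top",),("side",)):
        try: print(cams,[np.round(x,4) for x in fitfilter(C,p0,cams=cams)])
        except Exception as e: print(cams,e)
p=fitcaddy(C,CAD,verbose=True);print(p)
cv2.imwrite("pics/p1.png",np.vstack([cv2.resize(C["side"]["color"][200:335,200:345],(580,540),interpolation=cv2.INTER_CUBIC)]))
P,R=tool_filter([.6108,.2579,0],-.31,up=.044);rows([([*P[:2],.13],R,6)])
```

```text
('top',) [array([ 0.6101,  0.2567, -0.3281]), np.float64(33.2157)]
('side',) [array([ 0.6098,  0.2558, -0.2836]), np.float64(96.0667)]
('top',) [array([0.4679, 0.2722, 0.3617]), np.float64(25.702)]
('side',) [array([0.4689, 0.2728, 0.32  ]), np.float64(124.5529)]
[('top', 0.01), ('side', 0.05), ('top', -0.1), ('top', -3.5), ('top', 3.5), ('top', -2.85), ('side', -3.5), ('side', 3.5), ('side', 1.2)]
[ 0.56526136 -0.16061284  1.6961637 ]
[[0.75, -0.17, 0.23], [0.0, -0.01, 0.0]]
[[0.75, -0.17, 0.23], [0.0, -0.01, 0.0]]
[[0.75, -0.17, 0.23], [0.0, -0.01, 0.0]]
[[0.75, -0.17, 0.23], [0.0, -0.01, 0.0]]
[[0.75, -0.17, 0.23], [0.0, -0.01, 0.0]]
[[0.75, -0.17, 0.23], [0.0, -0.01, 0.0]]
end [0.6373 0.2491 0.1303] [0.21 0.17 0.16] [ 0.0002  0.0003 -0.0003]
```

View pics/p1.png

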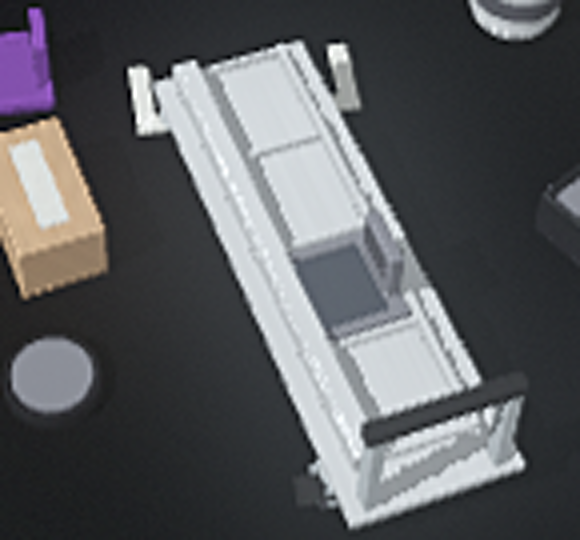

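Call:
play_rows(
  series=[
    [0.5,[0.75,-0.17,0.23],[0,0,0]],
    [0.5,[0.75,-0.17,0.23],[0,0,0]],
    [0.5,[0.75,-0.17,0.23],[0,0,0]],
    [0.5,[0.75,-0.17,0.23],[0,0,0]],
    [0.5,[0.75,-0.17,0.23],[0,0,0]],
    [0.5,[0.75,-0.19,0.23],[0,0,0]],
    [0.5,[0,0,0],[0,0,0]],
    [0.5,[0,0,0],[0,0,0]],
  ],
)

```text
t: 11.6
tool_pos: [0.637, 0.2482, 0.1306]
tool_rot: [-2.537, -1.852, -0.01]
contact_force: [0.6, -0.5, 0.1]
opening: 0.0427
grip_force: 0.0
```

Run:
```python
from plan import *
P,R=tool_filter([.6103,.2570,0],-.315,up=.041);rows([(P,R,4)])
```

```text
[[-0.0, -0.0, 0.54], [0.01, -0.01, 0.01]]
[[-0.0, -0.0, 0.54], [0.01, -0.01, 0.01]]
[[-0.0, -0.0, 0.54], [0.01, -0.01, 0.01]]
[[-0.0, -0.0, 0.54], [0.01, -0.01, 0.01]]
end [0.6372 0.2485 0.0226] [-0.15  0.01 -0.01] [-0.0003 -0.0002 -0.0006]
```

Call:
play_rows(
  series=[
    [0.5,[0,0,0.54],[0.01,0,0.01]],
    [0.5,[0,0,0.54],[0.01,0,0.01]],
    [0.5,[0,0,0.54],[0.01,0,0.01]],
    [0.5,[0,0,0.54],[0.01,0,0]],
    [0.5,[0,0,0],[0,0,0]],
    [0.5,[0,0,0],[0,0,0]],
  ],
)

```text
t: 12.35
tool_pos: [0.6379, 0.2494, 0.0238]
tool_rot: [-2.537, -1.844, -0.007]
contact_force: [-0.2, 1.2, -0.1]
opening: 0.0422
grip_force: 0.0
```

Call:
play_rows(
  series=[
    [0,[0,0,0],[0,0,0]],
    [0,[0,0,0],[0,0,0]],
    [0,[0,0,0],[0,0,0]],
    [0,[0,0,0],[0,0,0]],
    [0,[0,0,0],[0,0,0]],
  ],
  force=60,
)

```text
t: 12.98
tool_pos: [0.6379, 0.2504, 0.024]
tool_rot: [-2.536, -1.846, -0.008]
contact_force: [-0.3, -0.9, 5.1]
opening: 0.009
grip_force: 60.5
```

Call:
play_rows(
  series=[
    [0,[0,0,-0.3],[0,0,0]],
    [0,[0,0,-0.8],[0,0,0]],
    [0,[0,0,-0.9],[0,0,0]],
    [0,[0,0,0],[0,0,0]],
    [0,[0,0,0],[0,0,0]],
  ],
)

```text
t: 13.6
tool_pos: [0.6361, 0.2494, 0.1215]
tool_rot: [-2.535, -1.845, -0.002]
contact_force: [-0.9, -1.4, -1.4]
opening: 0.0094
grip_force: 59.6
```

Run:
```python
from plan import *
k=dict(up=.041)
P,R=bay_pose(CAD,39,10,40,16,**k);o=ctrl.get_obs()
w=(Ro.from_rotvec(o["tool_rot"]).inv()*R);print(np.degrees(w.as_rotvec()))
rows([(P,R,9)])
```

```text
[-15.92268461   3.16011536 -24.90773024]
[[-0.8, 0.18, -0.01], [-0.22, 0.04, -0.35]]
[[-0.8, 0.14, -0.01], [-0.22, 0.04, -0.35]]
[[-0.81, 0.11, -0.01], [-0.22, 0.04, -0.35]]
[[-0.81, 0.07, -0.01], [-0.22, 0.04, -0.35]]
[[-0.82, 0.03, -0.02], [-0.22, 0.04, -0.35]]
[[-0.82, -0.01, -0.02], [-0.22, 0.04, -0.35]]
[[-0.82, -0.05, -0.03], [-0.22, 0.04, -0.35]]
[[-0.81, -0.09, -0.03], [-0.22, 0.04, -0.35]]
[[-0.81, -0.13, -0.04], [-0.22, 0.04, -0.35]]
end [ 0.6048 -0.1174  0.1243] [-0.14  0.21  0.32] [-0.0005  0.0004 -0.0001]
```

Call:
play_rows(
  series=[
    [0,[-0.8,0.18,-0.01],[-0.22,0.04,-0.35]],
    [0,[-0.8,0.14,-0.01],[-0.22,0.04,-0.35]],
    [0,[-0.81,0.11,-0.01],[-0.22,0.04,-0.35]],
    [0,[-0.81,0.07,-0.01],[-0.22,0.04,-0.35]],
    [0,[-0.82,0.03,-0.02],[-0.22,0.04,-0.35]],
    [0,[-0.82,-0.01,-0.02],[-0.22,0.04,-0.35]],
    [0,[-0.82,-0.05,-0.03],[-0.22,0.04,-0.35]],
    [0,[-0.81,-0.09,-0.03],[-0.22,0.04,-0.35]],
  ],
)

```text
t: 14.6
tool_pos: [0.607, -0.0771, 0.1217]
tool_rot: [2.011, 2.181, 0.271]
contact_force: [-0.1, 0.3, -1.3]
opening: 0.009
grip_force: 59.7
```

Call:
play_rows(
  series=[
    [0,[-0.81,-0.13,-0.04],[-0.22,0.04,-0.35]],
    [0,[0,0,0],[0,0,0]],
    [0,[0,0,0],[0,0,0]],
    [0,[0,0,0],[0,0,0]],
  ],
)

```text
t: 15.1
tool_pos: [0.6051, -0.1161, 0.1238]
tool_rot: [1.94, 2.21, 0.304]
contact_force: [-0.5, 0.5, -0.8]
opening: 0.0093
grip_force: 59.6
```

Run:
```python
from ov import *
k=dict(up=.043,dy=.0018)
C=grab();print("caddy",fitcaddy(C,CAD,rid=False,edges=CE[:2]+CE[2:],verbose=True))
P2,R=bay_pose(CAD,39,10,2,16,**k);rows([(P2,R,4)])
```

```text
[('top', 1.6), ('side', -0.2), ('top', 0.06)]
caddy [ 0.56487562 -0.16111267  1.69113539]
[[0.01, -0.06, 0.17], [-0.0, 0.0, 0.01]]
[[0.01, -0.06, 0.17], [-0.0, 0.0, 0.01]]
[[0.01, -0.06, 0.17], [-0.0, 0.0, 0.01]]
[[0.01, -0.06, 0.17], [-0.0, 0.0, 0.01]]
end [ 0.603  -0.1146  0.0884] [-0.11  0.16  0.07] [ 0.0006 -0.0007 -0.0002]
```

Call:
play_rows(
  series=[
    [0,[0.01,-0.06,0.17],[0,0,0]],
    [0,[0,-0.06,0.17],[0,0,0]],
    [0,[0.01,-0.06,0.17],[0,0,0]],
    [0,[0,-0.06,0.17],[0,0,0]],
    [0,[0,0,0],[0,0,0]],
    [0,[0,0,0],[0,0,0]],
    [0,[0,0,0],[0,0,0]],
  ],
)

```text
t: 16.08
tool_pos: [0.6027, -0.1165, 0.0883]
tool_rot: [1.941, 2.209, 0.304]
contact_force: [-0.9, 1.6, -2.2]
opening: 0.0086
grip_force: 59.7
```

```bash
cat > nxt.py <<'E'
from ov import *
def slide(bx,cad,k):
    o=ctrl.get_obs();print(o["grip_force"],o["contact_force"])
    P2,R=bay_pose(cad,bx,10,2,16,**k);P3,_=bay_pose(cad,bx,34,2,16,**k);print("err",np.round(P2-o["tool_pos"],4))
    e=rows([(P3,R,5)])
    for th,ty in((8,35),(1,35.5)):
        P,R=bay_pose(cad,bx,ty,1,th,**k);e=rows([(P,R,2)],e)
E
python3 -c "
from nxt import *
slide(39,[.5655,-.161,1.695],dict(up=.043,dy=.0018))"
```

```text
59.66636002063751 [-0.85049261  1.58104246 -2.19377277]
err [ 0.0004  0.0013 -0.0001]
[[0.01, -0.09, -0.03], [-0.0, 0.0, 0.01]]
[[0.01, -0.09, -0.03], [-0.0, 0.0, 0.01]]
[[0.0, -0.09, -0.03], [-0.0, 0.0, 0.01]]
[[0.0, -0.09, -0.03], [-0.0, 0.0, 0.01]]
[[0.0, -0.09, -0.03], [-0.0, 0.0, 0.01]]
end [ 0.5791 -0.1184  0.0893] [-0.13  0.16 -0.12] [ 0.0002  0.0003 -0.0012]
[[0.0, 0.01, 0.11], [0.49, 0.01, -0.01]]
[[0.0, 0.02, 0.11], [0.49, 0.01, -0.01]]
end [ 0.5831 -0.1179  0.079 ] [ 0.03 -0.01  0.03] [0.0002 0.0003 0.0004]
[[0.0, 0.02, 0.07], [0.44, -0.0, 0.0]]
[[0.0, 0.03, 0.07], [0.44, -0.0, 0.0]]
end [ 0.5864 -0.1175  0.0723] [-0.01 -0.01  0.03] [-0.      0.0003 -0.0002]
```

Call:
play_rows(
  series=[
    [0,[0.01,-0.09,-0.025],[0,0,0]],
    [0,[0.01,-0.09,-0.025],[0,0,0]],
    [0,[0,-0.09,-0.025],[0,0,0]],
    [0,[0,-0.09,-0.025],[0,0,0]],
    [0,[0,-0.09,-0.025],[0,0,0]],
    [0,[0,0,0],[0,0,0]],
    [0,[0,0,0],[0,0,0]],
  ],
)

```text
t: 16.95
tool_pos: [0.5799, -0.1189, 0.0887]
tool_rot: [1.94, 2.208, 0.304]
contact_force: [0.2, -1.1, -1.4]
opening: 0.0088
grip_force: 59.8
```

Call:
play_rows(
  series=[
    [0,[0,0.01,0.1],[0.5,0,0]],
    [0,[0,0.02,0.1],[0.5,0,0]],
    [0,[0,0.02,0.07],[0.43,0,0]],
    [0,[0,0.02,0.07],[0.43,0,0]],
    [0,[0,0,0],[0,0,0]],
    [0,[0,0,0],[0,0,0]],
  ],
)

```text
t: 17.7
tool_pos: [0.5864, -0.118, 0.0724]
tool_rot: [2.064, 2.347, 0.017]
contact_force: [0.2, 0.4, -0.8]
opening: 0.009
grip_force: 59.8
```

Run:
```python
from nxt import *
o=ctrl.get_obs();cad=[.5655,-.161,1.695]
P,R=bay_pose(cad,39,35.5,0,0,up=.043,dy=.0018);print(np.round(P-o["tool_pos"],4),np.degrees((Ro.from_rotvec(o["tool_rot"]).inv()*R).as_rotvec()))
```

```text
[ 0.0004  0.0007 -0.0024] [1.07919469 0.27195355 0.23909277]
```

Call:
play_rows(
  series=[
    [0,[0,0,0.03],[0.12,0,0]],
    [0,[0,0,0],[0,0,0]],
    [0.3,[0,0,0],[0,0,0]],
    [0.3,[0,0,0],[0,0,0]],
    [0.3,[0,0,0],[0,0,0]],
    [0.3,[0,0,-0.3],[0,0,0]],
    [0.3,[0,0,-0.8],[0,0,0]],
    [0.3,[0,0,-0.9],[0,0,0]],
  ],
)

```text
t: 18.7
tool_pos: [0.5859, -0.1174, 0.1725]
tool_rot: [2.072, 2.356, -0.004]
contact_force: [0.3, -0.5, 0.7]
opening: 0.0254
grip_force: 0.0
```

Run:
```python
from plan import *
P,R=tool_filter([.4685,.2728,0],.352,up=.042)
rows([([.56,.08,.22],R,5),([*P[:2],.13],R,5)])
```

```text
[[0.8, -0.0, -0.19], [0.0, 0.01, -0.32]]
[[0.8, 0.03, -0.19], [0.0, 0.01, -0.32]]
[[0.79, 0.07, -0.19], [0.0, 0.01, -0.32]]
[[0.79, 0.1, -0.19], [0.0, 0.01, -0.32]]
[[0.78, 0.14, -0.19], [0.0, 0.01, -0.32]]
[[0.85, 0.03, 0.36], [0.0, -0.0, -0.0]]
[[0.85, 0.03, 0.36], [0.0, -0.0, -0.0]]
[[0.85, 0.03, 0.36], [0.0, -0.0, -0.0]]
[[0.85, 0.03, 0.36], [0.0, -0.0, -0.0]]
[[0.85, 0.03, 0.36], [0.0, -0.0, -0.0]]
end [0.4935 0.2823 0.1301] [ 0.04 -0.13 -0.02] [ 0.0013  0.0001 -0.0001]
```

Call:
play_rows(
  series=[
    [0.5,[0.8,0,-0.19],[0,0,-0.32]],
    [0.5,[0.8,0.03,-0.19],[0,0,-0.32]],
    [0.5,[0.79,0.07,-0.19],[0,0,-0.32]],
    [0.5,[0.79,0.1,-0.19],[0,0,-0.32]],
    [0.5,[0.78,0.14,-0.19],[0,0,-0.32]],
    [0.5,[0,0,0],[0,0,0]],
    [0.5,[0,0,0],[0,0,0]],
  ],
)

```text
t: 19.58
tool_pos: [0.5601, 0.0797, 0.2182]
tool_rot: [1.796, 2.571, -0.004]
contact_force: [-0.7, 0.3, 1.0]
opening: 0.0429
grip_force: 0.0
```

Run:
```python
from ov import *
C=grab()
for cams in(("top",),("side",)):
    print(cams,[np.round(x,4) for x in fitfilter(C,(.4685,.2728,.35),cams=cams)])
p=fitcaddy(C,CAD,rid=False,verbose=True);print(p)
# seated check
for bx in(-39,39):
    y=p[2]-np.pi/2;o=pose(p,np.array([[bx,1.5,46]])/1e3)[0]
    cc={n:dict(C[n]) for n in C}
    print(bx,np.round(o,4))
s=C["side"]["color"][205:290,225:325];t=C["top"]["color"][145:205,265:345]
cv2.imwrite("pics/p2.png",np.hstack([cv2.resize(s,(400,340),interpolation=cv2.INTER_CUBIC),cv2.resize(t,(400,340),interpolation=cv2.INTER_CUBIC)]))
P,R=tool_filter([.4685,.2728,0],.352,up=.042);rows([([*P[:2],.13],R,5)])
```

```text
('top',) [array([0.4674, 0.2726, 0.369 ]), np.float64(24.8588)]
('side',) [array([0.4686, 0.2727, 0.3303]), np.float64(124.4392)]
[('top', -0.15), ('side', 0.05), ('top', 0.1)]
[ 0.56532727 -0.16190467  1.69431652]
-39 [ 0.5686 -0.2008  0.046 ]
39 [ 0.559  -0.1234  0.046 ]
[[0.86, 0.03, 0.35], [0.0, 0.01, -0.0]]
[[0.85, 0.03, 0.35], [0.0, 0.01, -0.0]]
[[0.85, 0.03, 0.35], [0.0, 0.01, -0.0]]
[[0.85, 0.03, 0.35], [0.0, 0.01, -0.0]]
[[0.85, 0.03, 0.35], [0.0, 0.01, -0.0]]
end [0.494  0.2816 0.1294] [ 0.   -0.1  -0.09] [0.0008 0.0009 0.0006]
```

View pics/p2.png

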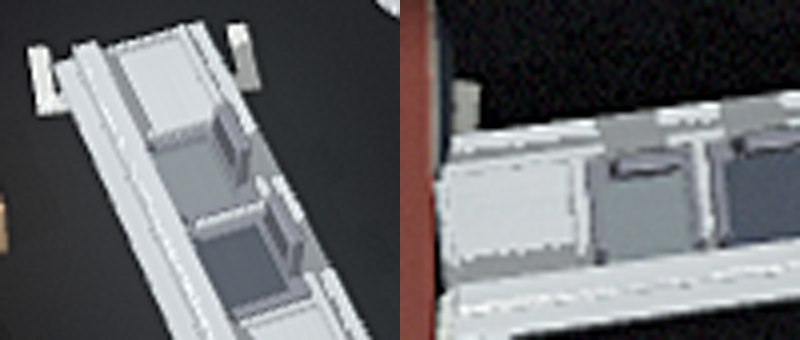

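Call:
play_rows(
  series=[
    [0.5,[0.86,0.03,0.35],[0,0,0]],
    [0.5,[0.85,0.03,0.35],[0,0,0]],
    [0.5,[0.85,0.03,0.35],[0,0,0]],
    [0.5,[0.85,0.03,0.35],[0,0,0]],
    [0.5,[0.85,0.05,0.35],[0,0,0]],
    [0.5,[0,0,0],[0,0,0]],
    [0.5,[0,0,0],[0,0,0]],
  ],
)

```text
t: 20.55
tool_pos: [0.4953, 0.2816, 0.129]
tool_rot: [1.797, 2.571, -0.005]
contact_force: [0.3, -0.5, 0.7]
opening: 0.0425
grip_force: 0.0
```

Run:
```python
from plan import *
P,R=tool_filter([.4682,.2728,0],.352,up=.042);rows([(P,R,4)])
```

```text
[[0.01, -0.0, 0.53], [0.0, 0.01, -0.0]]
[[0.01, -0.0, 0.53], [0.0, 0.01, -0.0]]
[[0.01, -0.0, 0.53], [0.0, 0.01, -0.0]]
[[0.01, -0.0, 0.53], [0.0, 0.01, -0.0]]
end [0.4948 0.2831 0.023 ] [ 0.01  0.01 -0.07] [-0.0003 -0.0007 -0.    ]
```

Call:
play_rows(
  series=[
    [0.5,[0.01,0,0.53],[0,0,0]],
    [0.5,[0,0,0.53],[0,0,0]],
    [0.5,[0.01,0,0.53],[0,0,0]],
    [0.5,[0,0,0.53],[0,0,0]],
    [0.5,[0,0,0],[0,0,0]],
    [0.5,[0,0,0],[0,0,0]],
  ],
)

```text
t: 21.3
tool_pos: [0.4961, 0.2825, 0.0245]
tool_rot: [1.797, 2.57, -0.001]
contact_force: [-0.0, -0.0, -0.3]
opening: 0.0422
grip_force: 0.0
```

Call:
play_rows(
  series=[
    [0,[0,0,0],[0,0,0]],
    [0,[0,0,0],[0,0,0]],
    [0,[0,0,0],[0,0,0]],
    [0,[0,0,0],[0,0,0]],
    [0,[0,0,0],[0,0,0]],
  ],
  force=60,
)

```text
t: 21.92
tool_pos: [0.4955, 0.2833, 0.0243]
tool_rot: [1.795, 2.571, -0.002]
contact_force: [-0.8, -2.1, 6.2]
opening: 0.0085
grip_force: 60.8
```

Call:
play_rows(
  series=[
    [0,[0,0,-0.3],[0,0,0]],
    [0,[0,0,-0.8],[0,0,0]],
    [0,[0,0,-0.9],[0,0,0]],
    [0,[0,0,0],[0,0,0]],
    [0,[0,0,0],[0,0,0]],
  ],
)

```text
t: 22.55
tool_pos: [0.4939, 0.2833, 0.1225]
tool_rot: [1.796, 2.573, -0.005]
contact_force: [0.4, -0.7, -2.6]
opening: 0.009
grip_force: 59.7
```

Run:
```python
from plan import *
k=dict(up=.042)
cad=[.5655,-.1615,1.695]
P,R=bay_pose(cad,117,10,40,16,**k)
rows([(P,R,7)])
```

```text
[[-0.97, -0.05, -0.0], [-0.28, -0.03, 0.23]]
[[-0.97, -0.02, -0.0], [-0.28, -0.03, 0.23]]
[[-0.97, 0.01, 0.0], [-0.28, -0.03, 0.23]]
[[-0.97, 0.04, 0.01], [-0.28, -0.03, 0.23]]
[[-0.96, 0.07, 0.02], [-0.28, -0.03, 0.23]]
[[-0.96, 0.1, 0.02], [-0.28, -0.03, 0.23]]
[[-0.96, 0.13, 0.03], [-0.28, -0.03, 0.23]]
end [ 0.5933 -0.0408  0.125 ] [-0.23  0.16  0.14] [0.0006 0.0007 0.0002]
```

Call:
play_rows(
  series=[
    [0,[-0.97,-0.05,0],[-0.28,-0.03,0.23]],
    [0,[-0.97,-0.02,0],[-0.28,-0.03,0.23]],
    [0,[-0.97,0.01,0],[-0.28,-0.03,0.23]],
    [0,[-0.97,0.04,0.01],[-0.28,-0.03,0.23]],
    [0,[-0.96,0.07,0.02],[-0.28,-0.03,0.23]],
    [0,[-0.96,0.1,0.02],[-0.28,-0.03,0.23]],
    [0,[-0.96,0.13,0.03],[-0.28,-0.03,0.23]],
    [0,[0,0,0],[0,0,0]],
  ],
)

```text
t: 23.55
tool_pos: [0.5924, -0.0431, 0.1228]
tool_rot: [1.952, 2.205, 0.3]
contact_force: [-1.1, 0.6, -1.4]
opening: 0.009
grip_force: 59.7
```

Call:
play_rows(
  series=[
    [0,[0,0,0],[0,0,0]],
    [0,[0,0,0],[0,0,0]],
  ],
)

```text
t: 23.8
tool_pos: [0.5931, -0.0393, 0.1245]
tool_rot: [1.944, 2.21, 0.303]
contact_force: [-0.4, 0.6, -1.2]
opening: 0.009
grip_force: 59.7
```

Run:
```python
from plan import *
k=dict(up=.0433)
cad=[.5655,-.1615,1.695]
P,R=bay_pose(cad,117,10,2,16,**k)
rows([(P,R,4)])
```

```text
[[-0.0, -0.05, 0.17], [-0.01, 0.0, 0.01]]
[[-0.0, -0.05, 0.17], [-0.01, 0.0, 0.01]]
[[-0.0, -0.05, 0.17], [-0.01, 0.0, 0.01]]
[[-0.0, -0.05, 0.17], [-0.01, 0.0, 0.01]]
end [ 0.5928 -0.0394  0.089 ] [ 0.04  0.08 -0.11] [ 0.0008 -0.0007 -0.0006]
```

Call:
play_rows(
  series=[
    [0,[0,-0.05,0.17],[0,0,0]],
    [0,[0,-0.05,0.17],[0,0,0]],
    [0,[0,-0.05,0.17],[0,0,0]],
    [0,[0,-0.05,0.17],[0,0,0]],
    [0,[0,0,0],[0,0,0]],
    [0,[0,0,0],[0,0,0]],
    [0,[0,0,0],[0,0,0]],
  ],
)

```text
t: 24.68
tool_pos: [0.5939, -0.0409, 0.0907]
tool_rot: [1.944, 2.206, 0.304]
contact_force: [0.3, 0.1, -1.4]
opening: 0.0086
grip_force: 59.7
```

```bash
python3 -c "
from nxt import *
slide(117,[.5655,-.1615,1.695],dict(up=.0433,dy=.0003))"
```

```text
59.72432076931 [ 0.27873091  0.14451931 -1.39298956]
err [-0.0004  0.0011 -0.0022]
[[0.0, -0.1, -0.02], [-0.0, 0.0, 0.0]]
[[0.0, -0.1, -0.02], [-0.0, 0.0, 0.0]]
[[0.0, -0.1, -0.02], [-0.0, 0.0, 0.0]]
[[0.0, -0.1, -0.02], [-0.0, 0.0, 0.0]]
[[0.0, -0.1, -0.02], [-0.0, 0.0, 0.0]]
end [ 0.5687 -0.0441  0.0887] [-0.12  0.18  0.14] [ 0.001   0.0013 -0.0002]
[[0.01, 0.03, 0.1], [0.49, 0.01, 0.01]]
[[0.01, 0.03, 0.1], [0.49, 0.01, 0.01]]
end [ 0.5738 -0.0425  0.0797] [ 0.04  0.02 -0.04] [-0.      0.0002  0.    ]
[[0.0, 0.02, 0.08], [0.44, 0.0, -0.0]]
[[0.0, 0.02, 0.08], [0.44, 0.0, -0.0]]
end [ 0.5767 -0.0421  0.0719] [-0.    0.02 -0.04] [0.0001 0.0003 0.0004]
```

Call:
play_rows(
  series=[
    [0,[0.02,0,0.03],[0,0,0]],
    [0,[0,-0.095,-0.025],[0,0,0]],
    [0,[0,-0.095,-0.025],[0,0,0]],
    [0,[0,-0.095,-0.025],[0,0,0]],
    [0,[0,-0.095,-0.025],[0,0,0]],
    [0,[0,-0.095,-0.025],[0,0,0]],
    [0,[0,0,0],[0,0,0]],
    [0,[0,0,0],[0,0,0]],
  ],
)

```text
t: 25.68
tool_pos: [0.5695, -0.0428, 0.0883]
tool_rot: [1.944, 2.207, 0.304]
contact_force: [-0.3, -0.2, -0.1]
opening: 0.0086
grip_force: 59.7
```

Run:
```python
from nxt import *
cad=[.5655,-.1615,1.695];k=dict(up=.0433,dy=.0003);o=ctrl.get_obs()
P3,R=bay_pose(cad,117,34,2,16,**k);print(P3-o["tool_pos"]);e=None
for th,ty in((8,35),(1,35.5)):
    P,R=bay_pose(cad,117,ty,1,th,**k);e=rows([(P,R,2)],e)
```

```text
[1.96124079e-04 8.37974512e-05 1.97911886e-04]
[[0.0, 0.02, 0.09], [0.49, 0.01, 0.01]]
[[0.0, 0.02, 0.09], [0.49, 0.01, 0.01]]
end [ 0.5736 -0.0424  0.08  ] [-0.    0.   -0.04] [ 0.0002  0.0001 -0.0003]
[[0.0, 0.02, 0.08], [0.44, 0.0, -0.0]]
[[0.0, 0.03, 0.08], [0.44, 0.0, -0.0]]
end [ 0.5769 -0.0419  0.0723] [-0.04 -0.   -0.04] [-0.0001  0.0001  0.0001]
```

Call:
play_rows(
  series=[
    [0,[0,0.02,0.09],[0.49,0,0]],
    [0,[0,0.02,0.09],[0.49,0,0]],
    [0,[0,0.02,0.08],[0.44,0,0]],
    [0,[0,0.03,0.08],[0.44,0,0]],
    [0,[0,0,0],[0,0,0]],
    [0,[0,0,0.03],[0.12,0,0]],
    [0,[0,0,0],[0,0,0]],
  ],
)

```text
t: 26.55
tool_pos: [0.5767, -0.0419, 0.0707]
tool_rot: [2.076, 2.355, -0.003]
contact_force: [0.5, 0.1, -1.5]
opening: 0.0087
grip_force: 59.7
```

Call:
play_rows(
  series=[
    [0.3,[0,0,0],[0,0,0]],
    [0.3,[0,0,0],[0,0,0]],
    [0.3,[0,0,0],[0,0,0]],
    [0.3,[0,0,-0.3],[0,0,0]],
    [0.3,[0,0,-0.8],[0,0,0]],
    [0.3,[0,0,-0.9],[0,0,0]],
    [0.3,[0,0,-0.9],[0,0,0]],
  ],
)

```text
t: 27.42
tool_pos: [0.5769, -0.0415, 0.2184]
tool_rot: [2.075, 2.354, -0.003]
contact_force: [0.8, -0.3, 0.3]
opening: 0.0256
grip_force: 0.0
```

```bash
cat > bar.py <<'E'
from nxt import *
# tool holding bar: tool y along caddy x (closing), tool x along caddy y; tool z down
def tool_bar(cad,z,yaw=None):
    yaw=cad[2] if yaw is None else yaw
    b=np.array([cad[0],cad[1],0])+Ro.from_euler("z",cad[2]).apply([-.178,0,0])
    c,s=np.cos(yaw),np.sin(yaw)
    y=np.array([c,s,0]);zt=np.array([0,0,-1.]);x=np.cross(y,zt)
    return np.array([b[0],b[1],z]),Ro.from_matrix(np.c_[x,y,zt])
E
python3 - <<'E'
from bar import *
P,R=tool_bar([.5655,-.1615,1.695],.3);R2=R*Ro.from_rotvec([0,0,np.pi])
o=ctrl.get_obs();print(P,o["q"])
for r in(R,R2): print(np.degrees((Ro.from_rotvec(o["tool_rot"]).inv()*r).as_rotvec()))
rows([([.40,-.1,.26],R,6)])
E
```

```text
[ 0.58755146 -0.3381288   0.3       ] [-0.19890671 -0.05047526  1.73777559 -0.00312083  1.45214951 -0.32425948]
[ -0.1158112    0.20991154 -89.9130701 ]
[ 0.20999846  0.11585916 90.08669775]
[[-0.12, -0.61, -0.14], [-0.0, 0.0, -1.87]]
[[0.04, -0.62, -0.14], [-0.0, 0.0, -1.87]]
[[0.2, -0.59, -0.14], [-0.0, 0.0, -1.87]]
[[0.34, -0.52, -0.14], [-0.0, 0.0, -1.87]]
[[0.47, -0.41, -0.14], [-0.0, 0.0, -1.87]]
[[0.56, -0.28, -0.14], [-0.0, 0.0, -1.87]]
end [ 0.3996 -0.1005  0.2604] [-0.21  0.06 -0.15] [ 0.0004  0.0005 -0.0004]
```

Run:
```python
from bar import *
P,R=tool_bar([.5655,-.1615,1.695],.21)
rows([(P,R,12)])
```

```text
[[-0.49, -0.04, 0.02], [-0.0, 0.0, -0.94]]
[[-0.48, -0.11, 0.02], [-0.0, 0.0, -0.94]]
[[-0.46, -0.17, 0.02], [-0.0, 0.0, -0.94]]
[[-0.44, -0.23, 0.02], [-0.0, 0.0, -0.94]]
[[-0.4, -0.29, 0.02], [-0.0, 0.0, -0.94]]
[[-0.36, -0.34, 0.02], [-0.0, 0.0, -0.94]]
[[-0.32, -0.38, 0.02], [-0.0, 0.0, -0.94]]
[[-0.26, -0.42, 0.02], [-0.0, 0.0, -0.94]]
[[-0.21, -0.45, 0.02], [-0.0, 0.0, -0.94]]
[[-0.15, -0.47, 0.02], [-0.0, 0.0, -0.94]]
[[-0.08, -0.49, 0.02], [-0.0, 0.0, -0.94]]
[[-0.02, -0.49, 0.02], [-0.0, 0.0, -0.94]]
end [ 0.5873 -0.3377  0.2075] [-0.21  0.06  0.33] [ 0.0002 -0.0004  0.0025]
```

Call:
play_rows(
  series=[
    [0.6,[-0.49,-0.04,0.02],[0,0,-0.94]],
    [0.6,[-0.48,-0.11,0.02],[0,0,-0.94]],
    [0.6,[-0.46,-0.17,0.02],[0,0,-0.94]],
    [0.6,[-0.44,-0.23,0.02],[0,0,-0.94]],
    [0.6,[-0.4,-0.29,0.02],[0,0,-0.94]],
    [0.6,[-0.36,-0.34,0.02],[0,0,-0.94]],
    [0.6,[-0.32,-0.38,0.02],[0,0,-0.94]],
    [0.6,[-0.26,-0.42,0.02],[0,0,-0.94]],
  ],
)

```text
t: 28.42
tool_pos: [0.5836, -0.2398, 0.2098]
tool_rot: [0.609, 3.08, -0.006]
contact_force: [0.4, 0.5, 0.0]
opening: 0.0513
grip_force: 0.0
```

Call:
play_rows(
  series=[
    [0.6,[-0.21,-0.45,0.02],[0,0,-0.94]],
    [0.6,[-0.15,-0.47,0.02],[0,0,-0.94]],
    [0.6,[-0.08,-0.49,0.02],[0,0,-0.94]],
    [0.6,[-0.02,-0.49,0.02],[0,0,-0.94]],
    [0.6,[0,0,0],[0,0,0]],
    [0.6,[0,0,0],[0,0,0]],
    [0.6,[0,0,0],[0,0,0]],
  ],
)

```text
t: 29.3
tool_pos: [0.5874, -0.3368, 0.205]
tool_rot: [-0.204, 3.135, -0.005]
contact_force: [0.0, 0.3, 0.5]
opening: 0.0511
grip_force: 0.0
```

Run:
```python
from bar import *
C=grab();import pickle;pickle.dump(C,open("C2.pkl","wb"))
p=fitcaddy(C,[.5655,-.1615,1.695],rid=False,edges=CE[:2]+[],verbose=True);print(np.round(p,4))
# front face edge check & 3 filters; view
T=C["top"]["color"];S=C["side"]["color"]
cv2.imwrite("pics/p3.png",np.hstack([cv2.resize(S[190:340,200:350],(400,400),interpolation=cv2.INTER_CUBIC),cv2.resize(T[130:230,255:355],(400,400),interpolation=cv2.INTER_CUBIC)]))
P,R=tool_bar([.5655,-.1615,1.695],.110)
rows([(P,R,4)])
```

```text
[('top', -0.0), ('side', 0.01)]
[ 0.9544 -4.247   1.6718]
[[-0.0, -0.0, 0.47], [-0.01, -0.0, 0.01]]
[[-0.0, -0.01, 0.47], [-0.01, -0.0, 0.01]]
[[-0.0, -0.01, 0.47], [-0.01, -0.0, 0.01]]
[[-0.0, -0.01, 0.47], [-0.01, -0.0, 0.01]]
end [ 0.5876 -0.3385  0.1109] [ 0.14 -0.01  0.03] [-0.      0.0004 -0.0009]
```

View pics/p3.png

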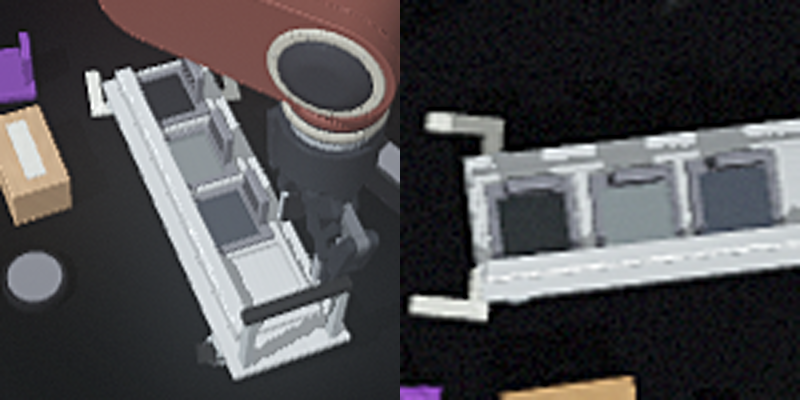

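Call:
play_rows(
  series=[
    [0.6,[0,-0.02,0.47],[0,0,0]],
    [0.6,[0,0,0.47],[0,0,0]],
    [0.6,[0,-0.01,0.47],[0,0,0]],
    [0.6,[0,0,0.47],[0,0,0]],
    [0.6,[0,0,0],[0,0,0]],
    [0.6,[0,0,0],[0,0,0]],
  ],
)

```text
t: 30.15
tool_pos: [0.5878, -0.3398, 0.1111]
tool_rot: [-0.204, 3.134, -0.006]
contact_force: [1.0, -0.1, 0.8]
opening: 0.0511
grip_force: 0.0
```

Call:
play_rows(
  series=[
    [0.3,[0,0,0],[0,0,0]],
    [0.25,[0,0,0],[0,0,0]],
    [0.2,[0,0,0],[0,0,0]],
    [0,[0,0,0],[0,0,0]],
    [0,[0,0,0],[0,0,0]],
    [0,[0,0,0],[0,0,0]],
  ],
  force=50,
)

```text
t: 30.9
tool_pos: [0.5877, -0.3397, 0.1113]
tool_rot: [-0.204, 3.134, -0.006]
contact_force: [-0.2, -0.4, 3.5]
opening: 0.011
grip_force: 50.6
```

Run:
```python
from bar import *
C=grab();o=ctrl.get_obs();print(o["contact_force"],o["wrist_torque"])
# caddy y,yaw from lip (excluding occlusion) in top only, x fixed by bar: report lip fit line
for x0 in [[.5655,-.1615,1.695]]:
    E_=[("top",(-60,26,63),(140,26,63),(0,-1,0)),("side",(-60,26,63),(140,26,63),(0,-1,0)),("top",(-60,-56,46),(100,-56,46),(0,-1,0)),("top",(162,-40,46),(162,20,46),(1,0,0))]
    p=fitcaddy(C,x0,rid=False,edges=E_,verbose=True);print(np.round(p,4))
    print("bar from fit",pose(p,np.array([[-.178,0,0]])),o["tool_pos"])
```

```text
[-0.00632434 -0.10641306  3.41810246] [ 0.09949871  0.01546898 -0.14179567]
[('top', -0.1), ('side', 0.04), ('top', -0.01), ('top', 0.0)]
[ 0.565  -0.1589  1.6919]
bar from fit [[ 0.58649894 -0.33557377  0.        ]] [ 0.58775646 -0.33969486  0.11126356]
```

```bash
cat > path.py <<'E'
from bar import *
def caddy_from_tool(o,cy0):
    T=Ro.from_rotvec(o["tool_rot"]).as_matrix();yaw=np.arctan2(T[1,1],T[0,1])+cy0
    return np.array([o["tool_pos"][0]+.178*np.cos(yaw),o["tool_pos"][1]+.178*np.sin(yaw),yaw])
def path(goal,blend,steps,cy0=0.,z=None):
    """steps: along-advances (m). lateral/yaw blended to 0 over first `blend` m"""
    o=ctrl.get_obs();c=caddy_from_tool(o,cy0);g=np.array(goal);u=np.array([np.cos(g[2]),np.sin(g[2])]);n=np.array([-u[1],u[0]])
    r=c[:2]-g[:2];a,l,dy=r@u,r@n,c[2]-g[2];print("along,lat,yaw",np.round([a,l],4),np.degrees(dy).round(2))
    st=[];s=0
    for d in steps:
        s+=d;t=min(s/blend,1);k=1-t*t*(3-2*t)
        p=g[:2]+u*(a+s)+n*l*k;y=g[2]+dy*k
        P,R=tool_bar([*p,y],z or o["tool_pos"][2],yaw=y-cy0);st.append((P,R,1))
    rows(st)
E
python3 - <<'E'
from path import *
path([.5751,.1795,1.488],.2,[.008]*4+[.012]*8+[.018]*4,cy0=-.004)
E
```

```text
along,lat,yaw [-0.3422 -0.0187] 11.95
[[-0.03, 0.16, -0.0], [-0.03, 0.0, 0.01]]
[[-0.02, 0.15, -0.0], [0.0, 0.0, 0.02]]
[[-0.01, 0.16, -0.0], [0.0, 0.0, 0.03]]
[[0.0, 0.16, -0.0], [0.0, 0.0, 0.04]]
[[0.02, 0.24, -0.0], [0.0, 0.0, 0.09]]
[[0.03, 0.24, -0.0], [0.0, 0.0, 0.1]]
[[0.04, 0.24, -0.0], [0.0, 0.0, 0.11]]
[[0.06, 0.25, -0.0], [0.0, 0.0, 0.13]]
[[0.06, 0.24, 0.0], [0.0, 0.0, 0.13]]
[[0.07, 0.24, 0.0], [0.0, 0.0, 0.13]]
[[0.08, 0.25, 0.0], [0.0, 0.0, 0.13]]
[[0.07, 0.24, 0.0], [0.0, 0.0, 0.13]]
[[0.11, 0.36, 0.0], [0.0, 0.0, 0.18]]
[[0.09, 0.36, 0.0], [0.0, 0.0, 0.14]]
[[0.06, 0.37, 0.0], [0.0, 0.0, 0.09]]
[[0.02, 0.36, 0.0], [0.0, 0.0, 0.03]]
end [ 0.5488 -0.1394  0.1113] [0.03 0.02 0.03] [-0.0002 -0.0002 -0.    ]
```

Call:
play_rows(
  series=[
    [0,[-0.02,0.16,0],[0,0,0.01]],
    [0,[-0.02,0.15,0],[0,0,0.02]],
    [0,[-0.01,0.16,0],[0,0,0.03]],
    [0,[0,0.16,0],[0,0,0.04]],
    [0,[0.02,0.24,0],[0,0,0.09]],
    [0,[0.03,0.24,0],[0,0,0.1]],
    [0,[0.04,0.24,0],[0,0,0.11]],
    [0,[0.06,0.25,0],[0,0,0.13]],
  ],
)

```text
t: 32.0
tool_pos: [0.5743, -0.2601, 0.1112]
tool_rot: [-0.087, 3.139, -0.007]
contact_force: [0.5, -3.4, 6.5]
opening: 0.011
grip_force: 51.0
```

Call:
play_rows(
  series=[
    [0,[0.06,0.24,0],[0,0,0.13]],
    [0,[0.07,0.24,0],[0,0,0.13]],
    [0,[0.08,0.25,0],[0,0,0.13]],
    [0,[0.07,0.24,0],[0,0,0.13]],
    [0,[0.11,0.36,0],[0,0,0.18]],
    [0,[0.08,0.36,0],[0,0,0.14]],
    [0,[0.06,0.3,0],[0,0,0.09]],
    [0,[0.02,0.2,0],[0,0,0.03]],
  ],
)

```text
t: 33.0
tool_pos: [0.5478, -0.1503, 0.1112]
tool_rot: [0.123, 3.138, -0.007]
contact_force: [-0.4, -3.4, 8.4]
opening: 0.0113
grip_force: 51.3
```

Call:
play_rows(
  series=[
    [0,[0,0,0],[0,0,0]],
    [0,[0,0,0],[0,0,0]],
    [0,[0,0,0],[0,0,0]],
  ],
)

```text
t: 33.38
tool_pos: [0.5479, -0.1489, 0.1111]
tool_rot: [0.123, 3.139, -0.0]
contact_force: [-2.1, 3.1, 10.2]
opening: 0.0111
grip_force: 51.6
```

```bash
cat > mk.py <<'E'
from path import *
def mark(C,cad,show=None):
    c=C["top"];X,Y=np.meshgrid(np.arange(.42,.74,.001),np.arange(-.08,.42,.001),indexing="ij")
    q=proj(c,np.c_[X.ravel(),Y.ravel(),0*X.ravel()]).astype(np.float32)
    im=cv2.remap(c["color"],q[:,0].reshape(X.shape),q[:,1].reshape(X.shape),cv2.INTER_LINEAR)
    m=(im.min(2)>110).astype(np.uint8);n,l,st,ce=cv2.connectedComponentsWithStats(m)
    for i in range(1,n):
        if 300<st[i,4]<8000:
            r=cv2.minAreaRect(np.argwhere(l==i).astype(np.float32));b=cv2.boxPoints(r)/1000+[.42,-.08];print(st[i,4],np.round(b,4).tolist(),np.round(r[1],1))
E2=[("top",(-60,26,63),(140,26,63),(0,-1,0)),("side",(-60,26,63),(140,26,63),(0,-1,0)),("top",(-60,-56,46),(100,-56,46),(0,-1,0)),("top",(162,-40,46),(162,20,46),(1,0,0))]
E
python3 - <<'E'
from mk import *
C=grab();c=caddy_from_tool(ctrl.get_obs(),-.004);print("tool->caddy",np.round(c,4))
p=fitcaddy(C,c,rid=False,edges=E2,verbose=True);print("fit",np.round(p,4))
mark(C,c)
T=C["top"]["color"];S=C["side"]["color"]
cv2.imwrite("pics/p4.png",np.hstack([cv2.resize(S[110:290,170:350],(400,400),interpolation=cv2.INTER_CUBIC),cv2.resize(T[120:250,150:330],(554,400),interpolation=cv2.INTER_CUBIC)[:,:400]]))
E
```

```text
tool->caddy [0.5625 0.0284 1.4887]
[('top', -0.0), ('side', -0.05), ('top', 0.05), ('top', -0.0)]
fit [0.562  0.0322 1.4848]
3577 [[0.504, 0.3213], [0.6664, 0.3077], [0.6716, 0.3701], [0.5092, 0.3837]] [ 62.6 162.9]
```

View pics/p4.png

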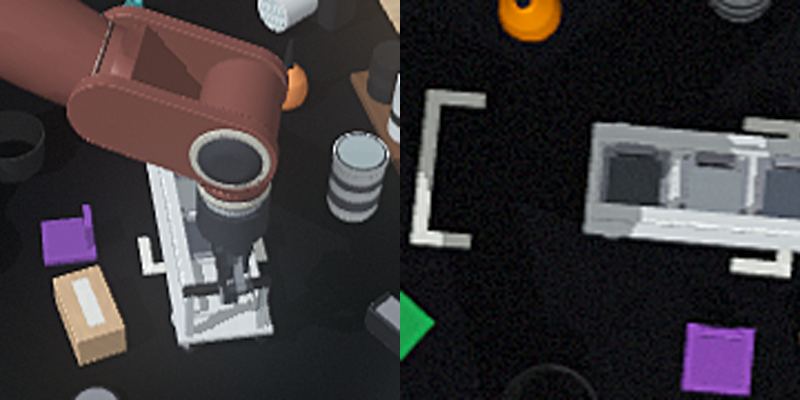

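Run:
```python
from mk import *
import pickle
g=np.array([.5745,.1798]);u=np.array([np.cos(1.4875),np.sin(1.4875)]);n=np.array([-u[1],u[0]])
for f in("C1.pkl","live"):
    C=grab() if f=="live" else pickle.load(open(f,"rb"));c=C["top"]
    a=np.arange(-.23,.23,.001)
    for l in(-.078,-.074,-.070,.070,.074,.078):
        P=g+a[:,None]*u+l*n;q=proj(c,np.c_[P,0*a]).astype(np.float32)
        v=cv2.remap(c["color"].min(2),q[:,0],q[:,1],cv2.INTER_LINEAR).ravel()
        w=a[v>110];br=np.split(w,np.where(np.diff(w)>.003)[0]+1);print(f,l,[(round(b[0],3),round(b[-1],3)) for b in br if len(b)>5])
```

```text
C1.pkl -0.078 [(np.float64(0.135), np.float64(0.195))]
C1.pkl -0.074 [(np.float64(-0.199), np.float64(-0.191)), (np.float64(0.136), np.float64(0.195))]
C1.pkl -0.07 [(np.float64(-0.199), np.float64(-0.185)), (np.float64(0.136), np.float64(0.194))]
C1.pkl 0.07 [(np.float64(0.136), np.float64(0.194))]
C1.pkl 0.074 [(np.float64(0.068), np.float64(0.079)), (np.float64(0.136), np.float64(0.197))]
C1.pkl 0.078 [(np.float64(0.065), np.float64(0.08)), (np.float64(0.136), np.float64(0.197))]
live -0.078 [(np.float64(-0.199), np.float64(-0.141)), (np.float64(0.135), np.float64(0.195))]
live -0.074 [(np.float64(-0.199), np.float64(-0.14)), (np.float64(0.136), np.float64(0.194))]
live -0.07 [(np.float64(-0.198), np.float64(-0.139)), (np.float64(0.136), np.float64(0.194))]
live 0.07 [(np.float64(-0.199), np.float64(-0.138)), (np.float64(0.136), np.float64(0.196))]
live 0.074 [(np.float64(-0.2), np.float64(-0.138)), (np.float64(0.136), np.float64(0.197))]
live 0.078 [(np.float64(-0.199), np.float64(-0.137)), (np.float64(0.136), np.float64(0.197))]
```

Run:
```python
from path import *
path([.5749,.184,1.485],.06,[.012]*12+[.008,.004],cy0=-.006)
```

```text
along,lat,yaw [-0.1561 -0.0013] 0.1
[[0.0, 0.24, -0.0], [-0.0, 0.0, 0.0]]
[[0.01, 0.24, -0.0], [-0.0, 0.0, 0.0]]
[[0.01, 0.24, -0.0], [-0.0, 0.0, 0.01]]
[[0.0, 0.24, -0.0], [-0.0, 0.0, 0.0]]
[[0.0, 0.24, -0.0], [-0.0, 0.0, 0.0]]
[[0.0, 0.24, -0.0], [-0.0, 0.0, 0.0]]
[[0.0, 0.24, -0.0], [-0.0, 0.0, 0.0]]
[[-0.0, 0.24, -0.0], [-0.0, 0.0, 0.0]]
[[-0.0, 0.24, -0.0], [-0.0, 0.0, 0.0]]
[[-0.0, 0.24, -0.0], [-0.0, 0.0, 0.0]]
[[-0.01, 0.24, -0.0], [-0.0, 0.0, 0.0]]
[[0.0, 0.24, -0.0], [-0.0, 0.0, 0.0]]
[[0.0, 0.16, -0.0], [-0.0, 0.0, 0.0]]
[[0.0, 0.08, -0.0], [-0.0, 0.0, 0.0]]
end [0.5597 0.0066 0.1111] [-0.02  0.02  0.02] [-0.0001  0.      0.    ]
```

Call:
play_rows(
  series=[
    [0,[0.01,0.16,-0.01],[0,0,0]],
    [0,[0.01,0.24,-0.01],[0,0,0]],
    [0,[0,0.24,0],[0,0,0.01]],
    [0,[0,0.24,0],[0,0,0]],
    [0,[0,0.24,0],[0,0,0]],
    [0,[0,0.24,0],[0,0,0]],
    [0,[0,0.24,0],[0,0,0]],
    [0,[0,0.24,0],[0,0,0]],
  ],
)

```text
t: 34.58
tool_pos: [0.5538, -0.0585, 0.1113]
tool_rot: [0.126, 3.139, -0.006]
contact_force: [-0.2, -4.5, 6.8]
opening: 0.011
grip_force: 51.1
```

Call:
play_rows(
  series=[
    [0,[0,0.24,0],[0,0,0]],
    [0,[0,0.24,0],[0,0,0]],
    [0,[0,0.16,0],[0,0,0]],
    [0,[0,0.08,0],[0,0,0]],
    [0,[0,0,0],[0,0,0]],
    [0,[0,0,0],[0,0,0]],
  ],
)

```text
t: 35.33
tool_pos: [0.5567, -0.0218, 0.1111]
tool_rot: [0.126, 3.139, -0.002]
contact_force: [0.1, -1.0, 7.2]
opening: 0.011
grip_force: 51.2
```

Run:
```python
from mk import *
C=grab();o=ctrl.get_obs();c=caddy_from_tool(o,-.006);print(np.round(c,4),o["contact_force"])
p=fitcaddy(C,c,rid=False,edges=E2,verbose=True);print("fit",np.round(p,4))
mark(C,c);path([.5749,.184,1.485],.06,[.012],cy0=-.006)
```

```text
[0.572  0.1555 1.4847] [-0.29582911 -0.23713101  7.35534694]
[('top', -0.15), ('side', 0.2), ('top', -0.0), ('top', 0.0)]
fit [0.5721 0.1594 1.4859]
2575 [[0.4766, -0.0252], [0.5535, -0.0359], [0.5607, 0.0159], [0.4838, 0.0266]] [52.3 77.6]
3369 [[0.5051, 0.3212], [0.6664, 0.3077], [0.6716, 0.3701], [0.5103, 0.3836]] [ 62.6 161.9]
along,lat,yaw [-0.0286  0.0004] -0.01
[[-0.0, 0.24, -0.0], [-0.01, 0.0, -0.0]]
end [ 0.5577 -0.0099  0.1112] [ 0.    0.02 -0.  ] [ 0.0001 -0.      0.    ]
```

Call:
play_rows(
  series=[
    [0,[0,0.24,0],[0,0,0]],
    [0,[0,0.2,0],[0,0,0]],
    [0,[0,0.1,0],[0,0,0]],
    [0,[0,0.03,0],[0,0,0]],
    [0,[0,0,0],[0,0,0]],
    [0,[0,0,0],[0,0,0]],
    [0,[0,0,0],[0,0,0]],
  ],
)

```text
t: 36.3
tool_pos: [0.559, 0.0062, 0.1112]
tool_rot: [0.126, 3.139, -0.003]
contact_force: [-0.6, -1.9, 6.4]
opening: 0.0107
grip_force: 51.2
```

Call:
play_rows(
  series=[
    [0.15,[0,0,0],[0,0,0]],
    [0.2,[0,0,0],[0,0,0]],
    [0.35,[0,0,0],[0,0,0]],
    [0.5,[0,0,0],[0,0,0]],
    [0.5,[0,0,0],[0,0,0]],
  ],
)

```text
t: 36.92
tool_pos: [0.559, 0.0054, 0.1104]
tool_rot: [-0.125, -3.139, 0.005]
contact_force: [0.4, 0.1, 0.0]
opening: 0.0427
grip_force: 0.0
```

Call:
play_rows(
  series=[
    [0.5,[0,0,-0.3],[0,0,0]],
    [0.5,[0,0,-0.8],[0,0,0]],
    [0.5,[0,0,-0.9],[0,0,0]],
    [0.5,[0,-0.7,-0.5],[0,0,0]],
    [0.5,[0,-1,0],[0,0,0]],
    [0.5,[0,-1,0],[0,0,0]],
    [0.5,[0,-1,0],[0,0,0]],
    [0.5,[0,0,0],[0,0,0]],
  ],
)

```text
t: 37.92
tool_pos: [0.5442, -0.1816, 0.2375]
tool_rot: [0.132, 3.137, -0.007]
contact_force: [-0.1, -0.0, 0.2]
opening: 0.0428
grip_force: 0.0
```

Run:
```python
from mk import *
C=grab();g=np.array([.5743,.178]);yw=1.485
p=fitcaddy(C,[.5749,.184,1.485],rid=False,verbose=True);print("fit rear edge",np.round(p,4))
u=np.array([np.cos(yw),np.sin(yw)]);r=p[:2]-g;print("along,lat vs rect centre",r@u,r@[-u[1],u[0]],np.degrees(p[2]-yw))
T=C["top"]["color"];S=C["side"]["color"]
cv2.imwrite("pics/p5.png",np.vstack([cv2.resize(T[140:220,155:295],(525,300),interpolation=cv2.INTER_CUBIC),cv2.resize(S[130:234,180:362],(525,300),interpolation=cv2.INTER_CUBIC)]))
```

```text
[('top', -0.18), ('side', 0.17), ('top', 0.02)]
fit rear edge [0.5733 0.1831 1.4879]
along,lat vs rect centre 0.004951386429144633 0.0014538016741580436 0.16865940633824394
```

View pics/p5.png

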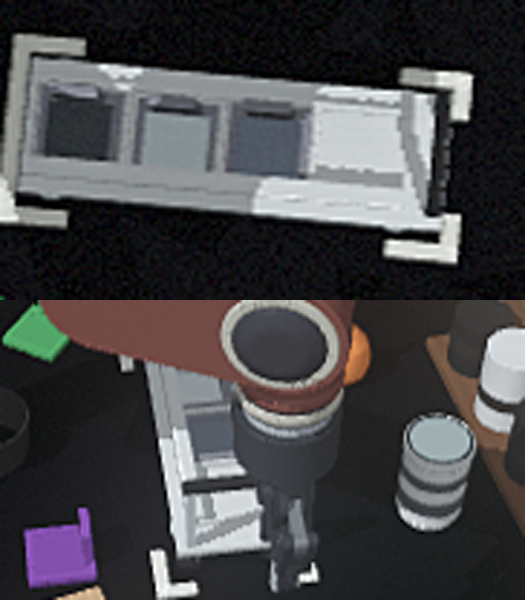

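The last picture shows the caddy square inside the tape, front to the full strip, with the three filters flat in their bays and the gripper clear. I'm handing it in.

```bash
python3 -c "
from station import ctrl
print(ctrl.finish_job())"
```

```text
the job is handed in; nothing more can be done
None
```

I found three filters on the shelf and loaded them all into the caddy, which I rolled onto its taped place, square to within about 0.2°, and handed in. The caddy's origin is about 5 mm ahead of the tape's centre, because the brief doesn't say if the tape is centred on that origin or on the deck; I didn't see the castors in the final pictures, but the last 18 cm was straight forward rolling.

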